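Clear and load the cam vise for drilling hex blanks

TASK

Get the drilling vise ready: swing its lever fully open, push all the loose metal chips off the vise bed into the red chip pan with the yellow scraper block (keep your fingers off the chips), and then stand every blue hex blank upright on the bed between the jaws, with two of its flats square to the jaws and nothing sticking out past the jaws' ends. Finally swing the lever fully home so that all the blanks are clamped. The scraper must end up standing upright on its grey pad again; leave the jar, flask and weighing dish alone.

Things in the scene. Friction and masses are not known exactly. Their poses are not given: they have to be found in the camera images.
- vise: grey cam-action drilling vise, bolted down; its place and yaw differ from run to run. Origin: on the bench, under the middle of the slot between the jaws. Its y axis runs along the slot, its x axis square across it from the moving to the fixed jaw. Jaws 250 mm long (y -125 to +125), tops 57 mm above the bench. Fixed jaw: face at x = +25.5 mm, 30 mm thick. Moving jaw: 32 mm thick
- bed (a point): middle of the flat steel bed between the jaws, 35 mm above the bench (jaws stand 22 mm above it); the bed is 250 mm long along vise y, open at both ends; axes as the vise
- moving_jaw: the vise's moving jaw; origin in the middle of its face, at bed height. Driven by the lever only: face at vise x = -25.5 mm with the lever fully open (slot 51 mm wide), moving towards +x by 4.9 mm per rad of lever; at the lever's home stop the slot would be 45.85 mm, so it squeezes 46 mm blanks
- pan (a point): middle of the inner floor of the red open chip pan fixed to the vise at the -y end of the bed, 3 mm above the bench; pan 120 mm (vise x) by 110 mm (vise y), rim 26 mm above the bench, its near rim 1 mm from the end of the bed, walls 3 mm; axes as the vise
- cam_lever (a joint): angle of the vise's cam lever, rad: 0 = fully open stop, 1.05 = fully home (clamped) stop. It turns about a vertical pivot, clockwise seen from above as it closes, and stays where it is left (about 5 N at the handle to move it, 10 to 15 N over the last bit when blanks are clamped)
- lever_grip (a point): grip point on the lever's upright black round handle, on its axis (diameter 22 mm, from 55 to 113 mm above the bench; this point 90 mm above the bench). The flat steel lever arm below reaches 55 mm above the bench. The handle runs on a circle of 100 mm radius about the pivot
- pivot (a point): point on the lever's vertical pivot axis, at the height of lever_grip; in the vise frame at x -80, y -30 mm
- stock_mat: black rubber mat 240 x 240 x 2 mm lying fixed on the bench; the hex blanks start standing on it. Origin: middle of its underside
- scraper_pad: grey felt pad 110 x 110 x 3 mm lying fixed on the bench, the scraper's place. Origin: middle of its underside
- scraper_mid (a point): middle (48 mm above its foot) of the yellow scraper block, 96 mm tall, 130 g, standing upright on its black rubber foot. z is up. Foot block 43 mm (x) by 34 mm (y), 30 mm high; above it the handle 36 mm (x) by 24 mm (y), from 30 to 96 mm above the foot. It fits into the open slot with its x axis across the slot
- jar: bystander: white jar, diameter 68 mm, 110 mm tall, loose on the bench; origin in its underside
- flask: bystander: conical flask, diameter 84 mm, 125 mm tall, with a blue filling, loose on the bench; origin in its underside
- weigh_dish: bystander: white square weighing dish 100 x 100 x 22 mm with an orange spatula in it, loose on the bench; origin in its underside
- hex0_mid (a point): centre (half-way up) of a blue plastic hexagonal blank: 46 mm across flats, 53 mm across corners, 62 mm tall, 210 g, standing upright, round dark pilot mark on both ends, either end may be up. z along its length; its x axis is square to one pair of flats (others at 60 and 120 degrees). Three or four of the four are there in a run
- hex1_mid (a point): centre (half-way up) of a blue plastic hexagonal blank: 46 mm across flats, 53 mm across corners, 62 mm tall, 210 g, standing upright, round dark pilot mark on both ends, either end may be up. z along its length; its x axis is square to one pair of flats (others at 60 and 120 degrees). Three or four of the four are there in a run
- hex2_mid (a point): centre (half-way up) of a blue plastic hexagonal blank: 46 mm across flats, 53 mm across corners, 62 mm tall, 210 g, standing upright, round dark pilot mark on both ends, either end may be up. z along its length; its x axis is square to one pair of flats (others at 60 and 120 degrees). Three or four of the four are there in a run
- hex3_mid (a point): centre (half-way up) of a blue plastic hexagonal blank: 46 mm across flats, 53 mm across corners, 62 mm tall, 210 g, standing upright, round dark pilot mark on both ends, either end may be up. z along its length; its x axis is square to one pair of flats (others at 60 and 120 degrees). Three or four of the four are there in a run
- chip0: loose brass-coloured metal chip, about 20 x 14 mm, 7 mm thick, 12 g, starts on the vise bed; origin in its underside. Three to five of the five are there in a run
- chip1: loose brass-coloured metal chip, about 20 x 14 mm, 7 mm thick, 12 g, starts on the vise bed; origin in its underside. Three to five of the five are there in a run
- chip2: loose brass-coloured metal chip, about 20 x 14 mm, 7 mm thick, 12 g, starts on the vise bed; origin in its underside. Three to five of the five are there in a run
- chip3: loose brass-coloured metal chip, about 20 x 14 mm, 7 mm thick, 12 g, starts on the vise bed; origin in its underside. Three to five of the five are there in a run
- chip4: loose brass-coloured metal chip, about 20 x 14 mm, 7 mm thick, 12 g, starts on the vise bed; origin in its underside. Three to five of the five are there in a run
Things that resemble listed ones, but are neither listed nor needed, are in the scene too. Several things have the shape of the scraper_pad; the one meant has the colours described above. Leave any pink or white look-alike of the part that bears hex3_mid alone.

How it is judged:
By the outcome, as a careful person would: the job done as asked, in the order asked, and still so for the second after the job is handed in, with the robot touching nothing.
Of chip0, chip1, chip2, chip3, chip4 only 3 to 5 are there at a start; the rules pass over those that are not, and their reading is None.
Of hex0, hex1, hex2, hex3 only 3 to 4 are there at a start; the rules pass over those that are not, and their reading is None.
At some moment in a run one of hex0, hex1, hex2, hex3 may be knocked a few centimetres aside while the robot is not near it.
It also fails if it takes over 210 s, if anything falls off the work surface, if the arm or the gripper's body presses on something with over 40 N, if the wrist force passes 120 N, or if a joint passes its speed limit or range.

ROBOT

A 6-joint arm with a two-finger parallel gripper is mounted at the origin on the work surface. World frame = base frame: x ahead of the robot, y to its left, z up, the work surface at z = 0. Lengths are in mm, angles in rad, forces in N, time in s.
With the tool pointing down it reaches from about 400 to 925 mm from the base axis. Payload 12.5 kg.
Tool frame: the origin (TCP) lies midway between the tips of the shut fingers; the grasp point (between the pads) lies 19 mm behind it; z points along the fingers, y is the line along which they close (so a half turn about z gives the same grasp; the last joint's range is limited). The gripper opens to 95 mm and grips with 3 to 60 N. Pads are 20 mm wide; open, the fingers measure 119 mm over their backs; the gripper's body (75 mm by 180 mm) begins 59 mm behind the grasp point.
Start: joints at [1.063, 0.491, 1.559, -0, 1.092, -0.106], TCP at [244.408, 575.249, 214.661] pointing down, gripper open.
Joint ranges: [-3.1, 3.1], [-0.84, 2.19], [0.05, 2.79], [-1.13, 4.28], [0.06, 2.93], [-2.69, 2.69]. Speed limits (rad/s): [2.22, 2.22, 2.79, 3.14, 3.14, 3.14].

INTERFACE

Orientations are given as [roll, pitch, yaw] about the fixed x, y, z axes, in that order (R = Rz(yaw) Ry(pitch) Rx(roll)).
In Python, from cell import state, read_camera, camera_info, env gives the robot as it stands.
- The arm moves only by the tool move_arm, never from a script. Its argument "commands" is a list of rows, each a list of 3 entries, a list of its own where there are three numbers: the shift along the world's x, y, z in cm, then the turn, a rotation vector about the world's x, y, z in degrees, then the opening, from 0 (shut) to 1 (fully open). A call has 1 to 10 rows; each row shifts and turns the commanded pose from where the row before left it; what a row does not reach is not made up. A row lasts 1/10 s, in which the tool goes at most 50 mm and 8.59 degrees, less where a joint would pass 70% of its speed; a pose out of reach is approached as far as the arm can. A call with a gripper value outside its range is refused whole. The fingers move at their own pace and stop on an object; the grip force is fixed at half the most. Time passes only in rows, so rows that do not move let the fingers close. It gives the time, the measured TCP pose, the force, the opening and the grip force at its end, in the units of the state.
- state(): the state, without advancing time (a new reading comes with each control period).
- read_camera(name): name is "scene" or "top" or "wrist"; returns the picture (384x512x3 uint8, blue, green, red); there is no depth.
- camera_info(name): a dict with "K" (3x3 intrinsics, pixels), "cam_to_world" (4x4, takes a point from camera to world coordinates). Camera axes: x right, y down, z forward; pixel columns grow to the right and rows downward; lengths in mm; the calibration is good to about 2 mm. A picture is of the moment at which its call begins: read the wrist's pose just before it. camera_info takes no time and is no camera call; for the wrist camera it gives the pose at the moment of the call.
- env.job_done(): hands the job in; it is judged then, once.
The state is a dict: "t": time; "joints": joint angles; "qvel": joint speeds; "tau": joint torques, N m; "eef_pos": TCP position; "tcp_rot": TCP orientation; "ft_force": force on the tool from outside, world axes, zero at the start; "moment": the same for the moment, N m; "opening": opening from 0.0 (shut) to 1.0 (fully open); "grip_force": force on a finger pad.
Only numpy, scipy, OpenCV 4.12 (cv2) and the standard library are available. Lean on these libraries where they do the work, as an engineer would, in place of code of your own. Each camera call takes 0.05 s, during which the arm holds its last target. There are 200 camera calls.

## Working session

There is one attempt and no reset: what is moved stays moved. The work goes in short steps, Python scripts to look and compute and a tool call to move; the robot and the scene stay as the last step left them, time stands still between calls to the robot, and variables do not carry over. Pictures are saved under pics/ and viewed, at most 14 in all, crops included, and the job is handed in when it is done.

Besides the shell and the picture viewer there is one more tool, called after "Call:" as name(argument=value, ...), one argument or row to a line, values as JSON. move_arm: Moves the arm, as the interface text tells. Its arguments: {"type":"object","properties":{"commands":{"type":"array"}},"required":["commands"]}

```bash
ls; mkdir -p pics; python3 - <<'E'
from cell import *
import cv2
for n in("top","scene"):
    im=read_camera(n); cv2.imwrite(f"pics/{n}0.png",im)
    i=camera_info(n); print(n,i["K"],i["cam_to_world"])
print(state())
E
```

```text
pics
top [[474.35012243   0.         262.16328367]
 [  0.         474.35012243 195.81526392]
 [  0.           0.           1.        ]] [[ 7.57751779e-03 -9.92599490e-01  1.21197500e-01  3.34790553e+02]
 [-9.99899876e-01 -8.96959337e-03 -1.09445715e-02  1.60250101e+01]
 [ 1.19506684e-02 -1.21102433e-01 -9.92568074e-01  1.59388018e+03]
 [ 0.00000000e+00  0.00000000e+00  0.00000000e+00  1.00000000e+00]]
scene [[353.20258993   0.         259.41906689]
 [  0.         353.20258993 189.36280706]
 [  0.           0.           1.        ]] [[ 8.41346260e-01  3.52370014e-01 -4.09843683e-01  1.00373519e+03]
 [ 5.40389255e-01 -5.63501392e-01  6.24856491e-01 -7.06885785e+02]
 [-1.07667955e-02 -7.47195794e-01 -6.64516758e-01  8.49215510e+02]
 [ 0.00000000e+00  0.00000000e+00  0.00000000e+00  1.00000000e+00]]
{'t': 0.1, 'joints': array([ 1.06342282e+00,  4.91512417e-01,  1.55939175e+00, -5.97837920e-06,
        1.09166830e+00, -1.05578003e-01]), 'qvel': array([ 1.78106877e-03, -2.34573290e-03, -9.90770258e-04,  9.97367876e-05,
        3.77657454e-04,  5.06726504e-04]), 'tau': array([ 2.36348387e-03, -6.13622260e+01, -2.58607757e+01,  6.94108335e-02,
        4.69654449e-02, -5.39516873e-05]), 'eef_pos': array([244.28593688, 575.05628759, 214.11089882]), 'tcp_rot': array([-3.14061774e+00, -9.79809200e-05,  2.73979986e+00]), 'ft_force': array([ 0.0997485 ,  0.58529142, -0.31256613]), 'moment': array([-0.01132351, -0.00229516, -0.00877721]), 'grip_force': 0.0, 'opening': 1.0001154597051964}
```

```bash
python3 - <<'E'
import cv2
im=cv2.imread("pics/top0.png"); cv2.imwrite("pics/top0b.png",cv2.resize(im,(800,600),interpolation=cv2.INTER_CUBIC))
E
```

```text
(no output)
```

View pics/top0b.png

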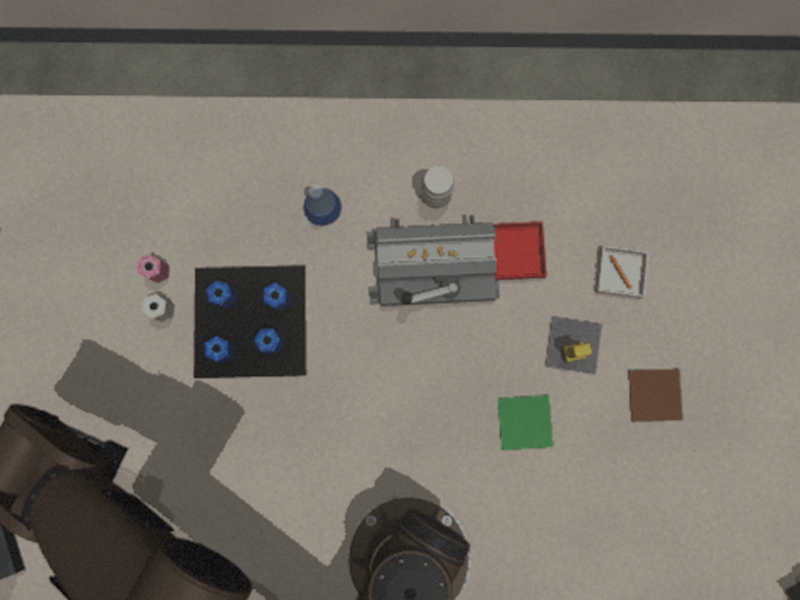

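View pics/scene0.png

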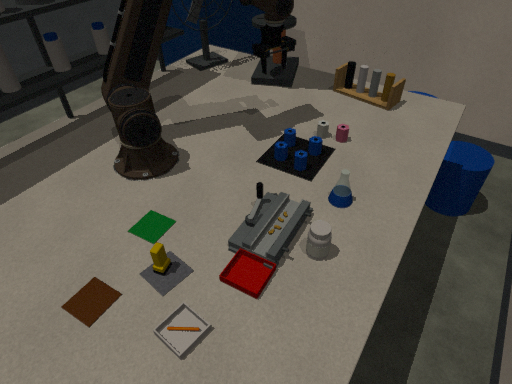

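The top view (800x600) shows:
- the vise at (437,262), with the lever handle at (405,296), the pivot at (453,288) and 4 chips near (410–455,253)
- the red pan at (520,250), so vise +y runs to image left (world +y)
- four blue blanks at (218,293), (275,295), (267,340) and (216,349)
- the scraper at (576,351) on a grey pad; the green and brown pads are decoys, and the pink (150,266) and white (155,306) look-alikes stay untouched

Next come coarse positions.

```bash
cat > h.py <<'E'
import numpy as np, cv2
from cell import state, read_camera, camera_info, env
from scipy.spatial.transform import Rotation as R
def ray(info,px,z):
    K=info["K"];T=info["cam_to_world"]
    px=np.atleast_2d(np.array(px,float))
    d=np.c_[(px[:,0]-K[0,2])/K[0,0],(px[:,1]-K[1,2])/K[1,1],np.ones(len(px))]@T[:3,:3].T
    o=T[:3,3]; return (o+d*((z-o[2])/d[:,2])[:,None])[:,:2]
def proj(info,p):
    T=np.linalg.inv(info["cam_to_world"]);c=np.atleast_2d(p)@T[:3,:3].T+T[:3,3]
    q=c@info["K"].T; return q[:,:2]/q[:,2:]
COL={"blue":((100,120,60),(125,255,255)),"red":((0,150,80),(6,255,255)),"yellow":((22,120,60),(34,255,255)),"chip":((10,70,90),(28,255,255))}
def blobs(im,c,amin=20):
    m=cv2.inRange(cv2.cvtColor(im,cv2.COLOR_BGR2HSV),*map(np.array,COL[c]))
    cs,_=cv2.findContours(m,cv2.RETR_EXTERNAL,cv2.CHAIN_APPROX_NONE)
    return [k for k in cs if cv2.contourArea(k)>amin]
def pose():
    s=state(); print("t",round(s["t"],2),"pos",s["eef_pos"].round(1),"rot",np.degrees(s["tcp_rot"]).round(2),"F",s["ft_force"].round(1),"op",round(s["opening"],3),"g",round(s["grip_force"],1))
    return s
E
python3 - <<'E'
from h import *
im=cv2.imread("pics/top0.png");i=camera_info("top")
for c,z in(("blue",64),("red",26),("yellow",99),("chip",38)):
    for k in blobs(im,c,8 if c=="chip" else 20):
        r=cv2.minAreaRect(k); b=cv2.boxPoints(r)
        w=ray(i,b,z); print(c,np.round(r[0],1),cv2.contourArea(k),"ctr",ray(i,r[0],z).round(0),w.round(0).tolist() if c=="red" else "")
f=512/800
for n,p,z in(("handle",(405,296),113),("pivot",(453,288),60),("pad",(574,345),3),("mat",(250,322),2),("vise",(437,262),50)): print(n,ray(i,np.array(p)*f,z).round(0))
im=read_camera("wrist"); cv2.imwrite("pics/w0.png",im); wi=camera_info("wrist"); print(wi)
pose()
E
```

```text
blue [138.1 222.9] 184.0 ctr [[430. 398.]] 
blue [171.  217.5] 182.5 ctr [[449. 293.]] 
blue [175.5 188.5] 166.5 ctr [[543. 281.]] 
blue [140.7 187.4] 168.0 ctr [[546. 394.]] 
red [331.8 160.5] 861.5 ctr [[ 648. -235.]] [[702.0, -180.0], [711.0, -282.0], [594.0, -289.0], [585.0, -188.0]]
yellow [369.6 224.9] 83.5 ctr [[ 428. -341.]] 
chip [419.4 252.5] 966.5 ctr [[ 343. -517.]] 
chip [369.7 224.7] 104.5 ctr [[ 432. -356.]] 
chip [397.2 173.9] 38.0 ctr [[ 602. -451.]] 
chip [289.4 161.7] 9.5 ctr [[640. -91.]] 
chip [271.5 162. ] 9.0 ctr [[639. -31.]] 
handle [[536.   9.]]
pivot [[561. -91.]]
pad [[ 448. -356.]]
mat [[491. 342.]]
vise [[617. -58.]]
{'K': array([[322.17493154,   0.        , 251.42935211],
       [  0.        , 322.17493154, 192.13235978],
       [  0.        ,   0.        ,   1.        ]]), 'cam_to_world': array([[ 3.90692042e-01,  8.91595716e-01,  2.28947172e-01,
         1.80172637e+02],
       [ 9.20520617e-01, -3.78081512e-01, -9.84691054e-02,
         6.02095883e+02],
       [-1.23393960e-03,  2.49221688e-01, -9.68445676e-01,
         3.84140666e+02],
       [ 0.00000000e+00,  0.00000000e+00,  0.00000000e+00,
         1.00000000e+00]])}
t 0.15 pos [244.3 575.1 214.2] rot [-1.7995e+02 -1.0000e-02  1.5698e+02] F [-0.2 -0.5 -0.1] op 1.003 g 0.0
```

Call:
move_arm(
  commands=[
    [[2.3, -4.0, 0], [0, 0, 1.44], 1],
    [[2.3, -4.0, 0], [0, 0, 1.44], 1],
    [[2.3, -4.0, 0], [0, 0, 1.44], 1],
    [[2.3, -4.0, 0], [0, 0, 1.44], 1],
    [[2.3, -4.0, 0], [0, 0, 1.44], 1],
    [[2.3, -4.0, 0], [0, 0, 1.44], 1],
    [[2.3, -4.0, 0], [0, 0, 1.44], 1],
    [[2.3, -4.0, 0], [0, 0, 1.44], 1],
  ],
)

```text
t: 0.95
eef_pos: [429.0, 253.5, 214.7]
tcp_rot: [3.141, 0.0, 2.942]
ft_force: [-0.2, 0.2, -0.4]
opening: 1.001
grip_force: 0.0
```

Call:
move_arm(
  commands=[
    [[2.3, -4.0, 0], [0, 0, 1.44], 1],
    [[2.3, -4.0, 0], [0, 0, 1.44], 1],
    [[2.3, -4.0, 0], [0, 0, 1.44], 1],
    [[2.3, -4.0, 0], [0, 0, 1.44], 1],
    [[2.3, -4.0, 0], [0, 0, 1.44], 1],
    [[2.3, -4.0, 0], [0, 0, 1.44], 1],
    [[2.3, -4.0, 0], [0, 0, 1.44], 1],
    [[2.3, -4.0, 0], [0, 0, 1.44], 1],
    [[0, 0, 0], [0, 0, 0], 1],
    [[0, 0, 0], [0, 0, 0], 1],
  ],
)

```text
t: 1.95
eef_pos: [612.2, -65.5, 213.9]
tcp_rot: [3.141, -0.001, 3.14]
ft_force: [-0.9, 0.6, -0.0]
opening: 0.999
grip_force: 0.0
```

```bash
python3 - <<'E'
from h import *
s=pose(); i=camera_info("wrist"); im=read_camera("wrist"); cv2.imwrite("pics/w1.png",im); np.savez("pics/w1.npz",**i)
cv2.imwrite("pics/w1b.png",cv2.resize(im,(800,600),interpolation=cv2.INTER_CUBIC)); print(s["joints"].round(2),i["cam_to_world"].round(3))
E
```

```text
t 1.95 pos [612.2 -65.5 213.9] rot [ 1.7997e+02 -7.0000e-02  1.7991e+02] F [-0.9  0.6 -0. ] op 0.999 g 0.0
[-0.21  0.48  1.58  0.    1.08 -1.78] [[ 1.00000e-03  9.69000e-01  2.48000e-01  5.42628e+02]
 [ 1.00000e+00 -1.00000e-03  0.00000e+00 -6.59320e+01]
 [ 0.00000e+00  2.48000e-01 -9.69000e-01  3.83949e+02]
 [ 0.00000e+00  0.00000e+00  0.00000e+00  1.00000e+00]]
```

View pics/w1b.png

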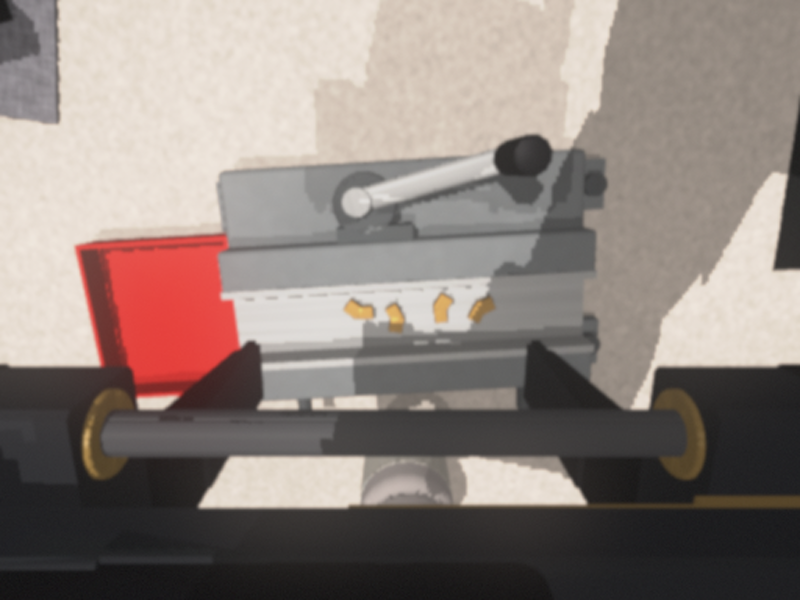

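This view (800x600) shows 4 chips at (360,308), (396,317), (443,306) and (482,309), the pivot at (357,202), and the handle top at (533,155) with its foot near (510,157). The moving jaw's face edge runs (222,297)–(595,272) and the fixed jaw's top spans (262,365)–(595,348). I'll fit these edges.

```bash
cat >> h.py <<'E'
def edge(im,a,b,w=5,n=60):
    """strongest-gradient points near line a-b (near-horizontal), robust fit; returns two end points (px)"""
    g=cv2.Sobel(cv2.GaussianBlur(cv2.cvtColor(im,cv2.COLOR_BGR2GRAY),(3,3),0),cv2.CV_32F,0,1)
    P=[]
    for u in np.linspace(a[0],b[0],n).round().astype(int):
        v0=a[1]+(b[1]-a[1])*(u-a[0])/(b[0]-a[0]); vs=np.arange(int(v0-w),int(v0+w)+1)
        x=np.abs(g[vs,u]); k=int(x.argmax())
        if 0<k<len(vs)-1 and x[k]>15:
            d=x[k-1]-2*x[k]+x[k+1]; P.append((u,vs[k]+(0.5*(x[k-1]-x[k+1])/d if d else 0)))
    P=np.array(P,np.float32); vx,vy,x0,y0=cv2.fitLine(P,cv2.DIST_HUBER,0,.5,.01).ravel()
    r=P[:,1]-(y0+vy/vx*(P[:,0]-x0)); 
    return [(u,y0+vy/vx*(u-x0)) for u in (a[0],b[0])],len(P),float(np.median(np.abs(r)))
E
python3 - <<'E'
from h import *
im=cv2.imread("pics/w1.png");i=dict(np.load("pics/w1.npz"));f=.64
for n,a,b,z in(("mj back",(225,252),(590,231),57),("mj face",(228,297),(590,272),57),("bed/fix",(260,350),(520,338),35),("fj face",(268,365),(585,348),57),("fj back",(268,398),(500,380),57)):
    e,k,r=edge(im,np.array(a)*f,np.array(b)*f); w=ray(i,e,z); d=w[1]-w[0]
    print(n,np.round(e,1).tolist(),k,round(r,2),w.round(1).tolist(),"yaw",np.degrees(np.arctan2(-d[0],d[1])).round(2), "off@y=-58",round(w[0,0]+(-58-w[0,1])*d[0]/d[1],1))
P=lambda p,z:ray(i,np.array(p)*f,z).round(1)
print("ends",P([(222,297),(595,272),(260,398),(597,347)],57))
print("pivot",P((357,202),60),P((357,202),70),"handle",P((533,155),113),P((510,157),60))
for k in blobs(im,"red",500): print("red",P(cv2.boxPoints(cv2.minAreaRect(k))/f,26))
# native gray profile in col 256 and 180
g=cv2.cvtColor(im,cv2.COLOR_BGR2GRAY)
for u in(190,310): print(u,list(zip(range(146,256,2),g[146:256:2,u].tolist())))
E
```

```text
mj back [[144.0, 161.4], [377.6, 147.4]] 60 0.06 [[593.7, -175.7], [579.8, 61.8]] yaw 3.36 off@y=-58 586.8
mj face [[145.9, 186.7], [377.6, 173.3]] 59 0.1 [[620.3, -175.9], [606.4, 64.4]] yaw 3.31 off@y=-58 613.5
bed/fix [[166.4, 225.1], [332.8, 216.8]] 30 0.12 [[670.9, -163.6], [661.1, 26.9]] yaw 2.96 off@y=-58 665.5
fj face [[171.5, 231.8], [374.4, 220.5]] 57 0.04 [[670.5, -152.4], [657.9, 65.9]] yaw 3.29 off@y=-58 665.1
fj back [[171.5, 256.3], [320.0, 248.0]] 41 0.13 [[699.4, -154.2], [689.6, 9.2]] yaw 3.42 off@y=-58 693.6
ends [[ 624.  -180.2]
 [ 607.2   67.8]
 [ 697.4 -159.7]
 [ 659.7   74.3]]
pivot [[561.4 -88.5]] [[560.8 -87.8]] handle [[534.5   6.7]] [[534.1   6.8]]
red [[ 593.6 -291.9]
 [ 581.6 -185.6]
 [ 703.9 -181.6]
 [ 718.1 -297.1]]
190 [(146, 157), (148, 158), (150, 152), (152, 141), (154, 136), (156, 108), (158, 121), (160, 151), (162, 162), (164, 163), (166, 163), (168, 163), (170, 162), (172, 160), (174, 160), (176, 159), (178, 159), (180, 160), (182, 159), (184, 186), (186, 218), (188, 206), (190, 197), (192, 221), (194, 219), (196, 219), (198, 220), (200, 218), (2
[... 275 characters left out ...]
248, 153), (250, 152), (252, 153), (254, 147)]
310 [(146, 134), (148, 118), (150, 104), (152, 140), (154, 155), (156, 157), (158, 157), (160, 157), (162, 157), (164, 155), (166, 155), (168, 155), (170, 155), (172, 155), (174, 155), (176, 157), (178, 201), (180, 208), (182, 199), (184, 212), (186, 209), (188, 186), (190, 123), (192, 110), (194, 116), (196, 116), (198, 117), (200, 125), (202, 134), (204, 139), (206, 138), (208, 138), (210, 136), (212, 117), (214, 108), (216, 105), (218, 94), (220, 92), (222, 93), (224, 112), (226, 135), (228, 126), (230, 101), (232, 99), (234, 98), (236, 98), (238, 98), (240, 98), (242, 97), (244, 98), (246, 97), (248, 109), (250, 137), (252, 142), (254, 143)]
```

Call:
move_arm(
  commands=[
    [[-0.86, 0.8, 0], [0, 0, -8.28], 1],
    [[-0.86, 0.8, 0], [0, 0, -8.28], 1],
    [[-0.86, 0.8, 0], [0, 0, -8.28], 1],
    [[-0.86, 0.8, 0], [0, 0, -8.28], 1],
    [[-0.86, 0.8, 0], [0, 0, -8.28], 1],
    [[-0.86, 0.8, 0], [0, 0, -8.28], 1],
    [[-0.86, 0.8, 0], [0, 0, -8.28], 1],
    [[-0.86, 0.8, 0], [0, 0, -8.28], 1],
    [[-0.86, 0.8, 0], [0, 0, -8.28], 1],
  ],
)

```text
t: 2.9
eef_pos: [533.8, 9.0, 214.9]
tcp_rot: [3.141, -0.0, 1.837]
ft_force: [0.7, -0.3, 0.4]
opening: 1.0
grip_force: 0.0
```

Call:
move_arm(
  commands=[
    [[0, 0, -3.6], [0, 0, 0], 1],
    [[0, 0, -3.6], [0, 0, 0], 1],
    [[0, 0, -3.6], [0, 0, 0], 1],
    [[0, 0, -3.4], [0, 0, 0], 1],
    [[0, 0, 0], [0, 0, 0], 0.1],
    [[0, 0, 0], [0, 0, 0], 0.1],
    [[0, 0, 0], [0, 0, 0], 0.1],
    [[0, 0, 0], [0, 0, 0], 0.1],
    [[0, 0, 0], [0, 0, 0], 0.1],
    [[0, 0, 0], [0, 0, 0], 0.1],
  ],
)

```text
t: 3.9
eef_pos: [535.2, 7.2, 73.4]
tcp_rot: [3.14, 0.0, 1.841]
ft_force: [-0.3, -0.5, -0.2]
opening: 0.55
grip_force: 0.0
```

Call:
move_arm(
  commands=[
    [[0, 0, 0], [0, 0, 0], 0.1],
    [[0, 0, 0], [0, 0, 0], 0.1],
    [[0, 0, 0], [0, 0, 0], 0.1],
    [[0, 0, 0], [0, 0, 0], 0.1],
    [[0, 0, 0], [0, 0, 0], 0.1],
    [[0, 0, 0], [0, 0, 0], 0.1],
  ],
)

```text
t: 4.5
eef_pos: [534.8, 7.2, 72.6]
tcp_rot: [-3.141, -0.0, 1.841]
ft_force: [-1.3, -0.5, -0.3]
opening: 0.227
grip_force: 30.0
```

Call:
move_arm(
  commands=[
    [[-0.6, -0.2, 0], [0, 0, 3.75], 0.1],
    [[-0.63, -0.24, 0], [0, 0, 3.75], 0.1],
    [[-0.58, -0.3, 0], [0, 0, 3.75], 0.1],
    [[-0.58, -0.3, 0], [0, 0, 3.75], 0.1],
    [[-0.54, -0.37, 0], [0, 0, 3.75], 0.1],
    [[-0.54, -0.37, 0], [0, 0, 3.75], 0.1],
  ],
)

```text
t: 5.1
eef_pos: [500.2, -10.1, 72.6]
tcp_rot: [3.141, -0.0, 2.236]
ft_force: [2.1, 4.7, -1.9]
opening: 0.229
grip_force: 30.0
```

Call:
move_arm(
  commands=[
    [[-0.48, -0.44, 0], [0, 0, 3.75], 0.1],
    [[-0.48, -0.44, 0], [0, 0, 3.75], 0.1],
    [[-0.43, -0.5, 0], [0, 0, 3.75], 0.1],
    [[-0.42, -0.5, 0], [0, 0, 3.75], 0.1],
    [[-0.36, -0.55, 0], [0, 0, 3.75], 0.1],
    [[-0.35, -0.55, 0], [0, 0, 3.75], 0.1],
    [[-0.28, -0.59, 0], [0, 0, 3.75], 0.1],
    [[-0.27, -0.59, 0], [0, 0, 3.75], 0.1],
  ],
)

```text
t: 5.9
eef_pos: [471.2, -48.9, 72.6]
tcp_rot: [3.136, 0.002, 2.757]
ft_force: [24.1, 55.2, -11.2]
opening: 0.312
grip_force: 30.0
```

Call:
move_arm(
  commands=[
    [[-0.2, -0.62, 0], [0, 0, 3.75], 0.1],
    [[-0.2, -0.63, 0], [0, 0, 3.75], 0.1],
    [[0, 0, 0], [0, 0, 0], 0.1],
  ],
)

```text
t: 6.2
eef_pos: [469.9, -61.5, 72.6]
tcp_rot: [3.136, 0.008, 2.887]
ft_force: [32.7, 54.9, -16.6]
opening: 0.576
grip_force: 30.0
```

Call:
move_arm(
  commands=[
    [[0.1, 0.6, 0], [0, 0, 0], 1],
    [[0.1, 0.6, 0], [0, 0, 0], 1],
    [[0, 0, 0], [0, 0, 0], 1],
    [[0, 0, 0], [0, 0, 0], 1],
    [[0, 0, 0], [0, 0, 0], 1],
    [[0, 0, 0], [0, 0, 0], 1],
  ],
)

```text
t: 6.8
eef_pos: [467.5, -53.0, 72.7]
tcp_rot: [3.142, 0.0, 2.888]
ft_force: [-0.3, 0.9, 0.4]
opening: 0.987
grip_force: 0.0
```

Call:
move_arm(
  commands=[
    [[0, 0, 3.5], [0, 0, 0], 1],
    [[0, 0, 3.5], [0, 0, 0], 1],
    [[0, 0, 3.5], [0, 0, 0], 1],
    [[2.5, -0.5, 3.5], [0, 0, 7.3], 1],
    [[3.0, -0.5, 0], [0, 0, 7.3], 1],
    [[3.0, -0.5, 0], [0, 0, 0], 1],
    [[3, -0.5, 0], [0, 0, 0], 1],
    [[2.6, 0, 0], [0, 0, 0], 1],
    [[0, 0, 0], [0, 0, 0], 1],
    [[0, 0, 0], [0, 0, 0], 1],
  ],
)

```text
t: 7.8
eef_pos: [608.1, -72.7, 212.0]
tcp_rot: [3.141, -0.001, -3.14]
ft_force: [-0.1, 0.5, -0.2]
opening: 1.003
grip_force: 0.0
```

```bash
python3 - <<'E'
from h import *
s=pose(); i=camera_info("wrist"); im=read_camera("wrist"); cv2.imwrite("pics/w2.png",im); np.savez("pics/w2.npz",**i)
cv2.imwrite("pics/w2b.png",cv2.resize(im,(800,600),interpolation=cv2.INTER_CUBIC))
E
```

```text
t 7.8 pos [608.1 -72.7 212. ] rot [ 1.7998e+02 -8.0000e-02 -1.7991e+02] F [-0.1  0.5 -0.2] op 1.003 g 0.0
```

View pics/w2b.png

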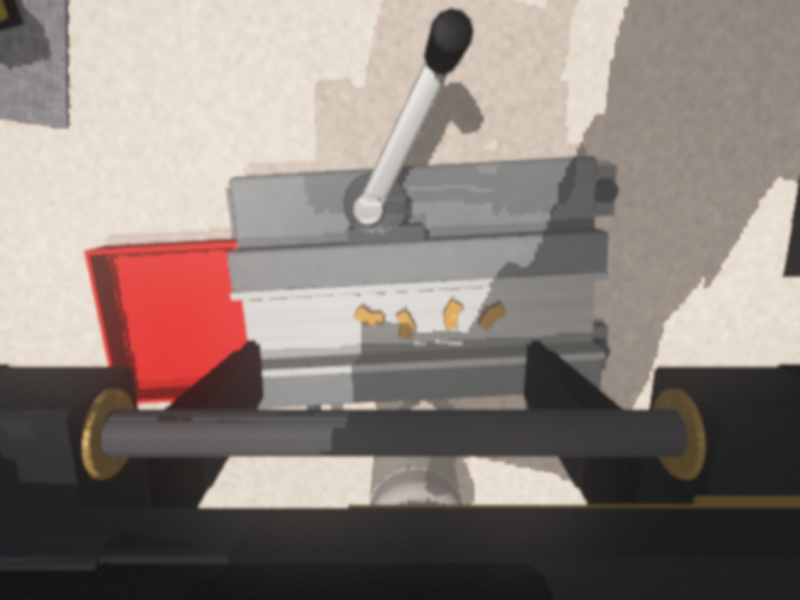

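The lever is now swung out, with its handle top at (452,32) and pivot at (368,210). The 4 chips lie at (369,316), (406,323), (453,315) and (491,316). I'll re-fit the jaws and find the handle, chips and scraper.

```bash
python3 - <<'E'
from h import *
im=cv2.imread("pics/w2.png");i=dict(np.load("pics/w2.npz"));f=.64
for n,a,b,z in(("mj back",(240,250),(600,231),57),("mj face",(240,297),(600,273),57),("fj face",(268,372),(520,359),57),("fj back",(268,405),(500,390),57)):
  for w_ in (4,7):
    e,k,r=edge(im,np.array(a)*f,np.array(b)*f,w_); w=ray(i,e,z); d=w[1]-w[0]
    print(n,np.round(e,1).tolist(),k,round(r,2),"yaw",np.degrees(np.arctan2(-d[0],d[1])).round(2), "x@y=-55",round(w[0,0]+(-55-w[0,1])*d[0]/d[1],1))
P=lambda p,z:ray(i,np.array(p)*f,z).round(1)
print("ends",P([(232,297),(607,272),(605,352)],57))
print("pivot",P((368,210),60),"handle",P((452,32),113))
for k in blobs(im,"chip",15): r=cv2.minAreaRect(k); print("chip",ray(i,r[0],38).round(1), cv2.contourArea(k), ray(i,cv2.boundingRect(k)[:2],38).round(0))
g=cv2.cvtColor(im,cv2.COLOR_BGR2GRAY)
for u in(200,280): print(u,list(zip(range(146,262),g[146:262,u].tolist())))
# scraper from top & scene
t=cv2.imread("pics/top0.png");ti=camera_info("top");sc=cv2.imread("pics/scene0.png");si=camera_info("scene")
hsv=cv2.cvtColor(t,cv2.COLOR_BGR2HSV)
cv2.imwrite("pics/crop.png",np.hstack([cv2.resize(t[195:250,340:395],(400,400),interpolation=cv2.INTER_CUBIC),cv2.resize(sc[235:295,135:195],(400,400),interpolation=cv2.INTER_CUBIC)]))
E
```

```text
mj back [[153.6, 161.2], [384.0, 148.2]] 60 0.08 yaw 3.36 x@y=-55 582.5
mj back [[153.6, 161.2], [384.0, 148.2]] 60 0.08 yaw 3.36 x@y=-55 582.5
mj face [[153.6, 186.8], [384.0, 174.2]] 60 0.07 yaw 3.32 x@y=-55 609.3
mj face [[153.6, 186.8], [384.0, 174.2]] 57 0.07 yaw 3.33 x@y=-55 609.3
fj face [[171.5, 236.2], [332.8, 227.8]] 60 0.04 yaw 3.29 x@y=-55 664.9
fj face [[171.5, 236.2], [332.8, 227.8]] 60 0.04 yaw 3.29 x@y=-55 664.9
fj back [[171.5, 260.3], [320.0, 253.0]] 32 0.19 yaw 3.19 x@y=-55 693.4
fj back [[171.5, 263.2], [320.0, 252.6]] 44 0.34 yaw 4.56 x@y=-55 694.4
ends [[ 619.7 -180.2]
 [ 602.3   67.5]
 [ 658.    72.2]]
pivot [[562.2 -89. ]] handle [[472.9 -44.8]]
chip [[729.7 153.8]] 198.5 [[696. 138.]]
chip [[701.5 130.2]] 26.5 [[696. 127.]]
chip [[ 728.6 -294.3]] 477.0 [[ 695. -303.]]
chip [[644.3 -64.4]] 125.5 [[634. -70.]]
chip [[638.5 -90.7]] 131.5 [[ 631. -100.]]
chip [[637.4  -3.4]] 135.5 [[629. -12.]]
chip [[636.8 -31.8]] 134.0 [[626. -37.]]
200 [(146, 159), (147, 159), (148, 157), (149, 155), (150, 150), (151, 143), (152, 140), (153, 139), (154, 136), (155, 123), (156,
[... 1947 characters left out ...]
 216), (203, 216), (204, 216), (205, 218), (206, 218), (207, 217), (208, 217), (209, 217), (210, 212), (211, 191), (212, 159), (213, 144), (214, 140), (215, 141), (216, 149), (217, 165), (218, 172), (219, 155), (220, 128), (221, 111), (222, 106), (223, 100), (224, 95), (225, 93), (226, 92), (227, 93), (228, 93), (229, 96), (230, 107), (231, 123), (232, 134), (233, 137), (234, 133), (235, 122), (236, 108), (237, 101), (238, 100), (239, 100), (240, 100), (241, 99), (242, 99), (243, 100), (244, 100), (245, 100), (246, 100), (247, 100), (248, 100), (249, 100), (250, 99), (251, 99), (252, 98), (253, 98), (254, 98), (255, 103), (256, 108), (257, 110), (258, 112), (259, 111), (260, 108), (261, 97)]
```

View pics/crop.png

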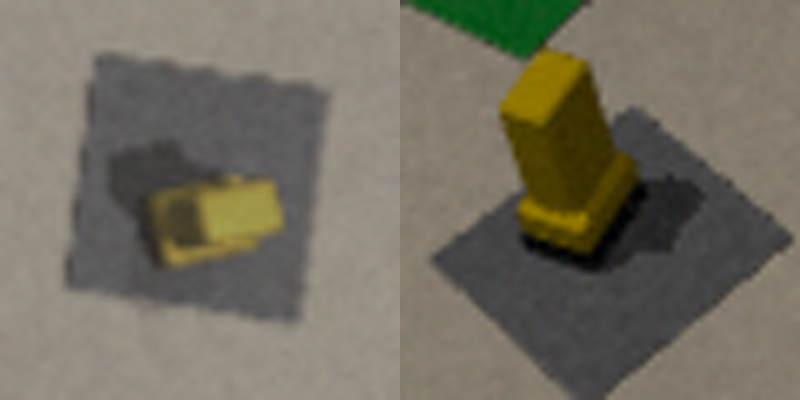

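The left crop shows the yellow scraper's top face at about (243,210), on the grey pad whose corners are at (95,55), (328,95), (300,322) and (68,290). This is the grey felt pad; the green and brown ones are decoys, and the right crop confirms it. Next I look at it closely with the wrist camera.

Call:
move_arm(
  commands=[
    [[-2.35, -3.4, 0], [0, 0, 1.5], 1],
    [[-2.35, -3.4, 0], [0, 0, 1.5], 1],
    [[-2.35, -3.4, 0], [0, 0, 1.5], 1],
    [[-2.35, -3.4, 0], [0, 0, 1.5], 1],
    [[-2.35, -3.4, 0], [0, 0, 1.5], 1],
    [[-2.35, -3.4, 0], [0, 0, 1.5], 1],
    [[-2.35, -3.4, 0], [0, 0, 1.5], 1],
    [[-2.35, -3.4, 0], [0, 0, 1.5], 1],
    [[0, 0, 0], [0, 0, 0], 1],
    [[0, 0, 0], [0, 0, 0], 1],
  ],
)

```text
t: 8.85
eef_pos: [419.5, -344.7, 212.9]
tcp_rot: [3.141, 0.0, -2.933]
ft_force: [-0.5, 0.7, 0.3]
opening: 1.003
grip_force: 0.0
```

```bash
python3 - <<'E'
from h import *
s=pose(); i=camera_info("wrist"); im=read_camera("wrist"); cv2.imwrite("pics/w3.png",im); np.savez("pics/w3.npz",**i)
for k in blobs(im,"yellow",200):
    x,y,w,h=cv2.boundingRect(k); print("yellow",x,y,w,h,cv2.contourArea(k))
cv2.imwrite("pics/w3b.png",cv2.resize(im,(800,600),interpolation=cv2.INTER_CUBIC))
E
```

```text
t 8.85 pos [ 419.5 -344.7  212.9] rot [ 1.7999e+02  1.0000e-02 -1.6804e+02] F [-0.5  0.7  0.3] op 1.003 g 0.0
yellow 226 166 39 44 1515.5
```

View pics/w3b.png

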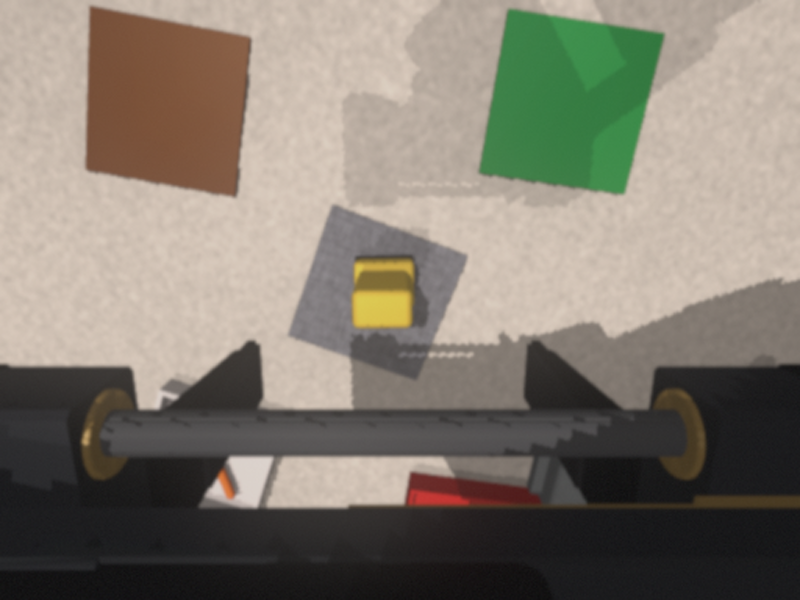

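The scraper's top face is centred at (383,308) and lines up with the tool. The grey pad's corners are at (333,206), (467,255), (416,380) and (290,335).

```bash
python3 - <<'E'
from h import *
im=cv2.imread("pics/w3.png");i=dict(np.load("pics/w3.npz"));f=.64
P=lambda p,z:ray(i,np.array(p)*f,z).round(1)
c=P([(355,291),(412,291),(411,327),(356,327)],99); print("top",P((383,308.5),99),c, np.linalg.norm(c[0]-c[1]),np.linalg.norm(c[1]-c[2]))
q=P([(333,206),(467,255),(416,380),(290,335)],3); print("pad",q.mean(0),np.linalg.norm(q[0]-q[1]),np.linalg.norm(q[1]-q[2]))
m=cv2.inRange(cv2.cvtColor(im,cv2.COLOR_BGR2HSV),(22,120,140),(34,255,255)); k=max(cv2.findContours(m,0,1)[0],key=cv2.contourArea); print(cv2.minAreaRect(k),cv2.boundingRect(k))
y=np.array([24.0]);t=np.radians(3.33);Rv=np.array([[np.cos(t),-np.sin(t)],[np.sin(t),np.cos(t)]])
for p in((0,105),(0,100),(0,-130),(0,-155),(0,90),(0,30),(0,-30),(0,-90)): print(p,(np.array([639.8,-54.8])+Rv@p).round(1))
E
```

```text
top [[ 428.8 -349.1]] [[ 421.9 -367.1]
 [ 415.  -334.8]
 [ 436.5 -330.6]
 [ 443.2 -362.4]] 33.02877533303347 21.90639176131021
pad [ 446.5 -352.4] 107.45212887607204 109.20558593771659
((244.5, 197.0), (24.0, 37.0), 90.0) (226, 185, 38, 25)
(0, 105) [633.7  50. ]
(0, 100) [634.  45.]
(0, -130) [ 647.4 -184.6]
(0, -155) [ 648.8 -209.5]
(0, 90) [634.6  35. ]
(0, 30) [638.1 -24.9]
(0, -30) [641.5 -84.7]
(0, -90) [ 645.  -144.6]
```

Call:
move_arm(
  commands=[
    [[0.95, -0.43, -3], [0, 0, 0], 1],
    [[0, 0, -4], [0, 0, 0], 1],
    [[0, 0, -4], [0, 0, 0], 1],
    [[0, 0, -3.5], [0, 0, 0], 1],
    [[0, 0, -2], [0, 0, 0], 1],
    [[0, 0, 0], [0, 0, 0], 0.2],
    [[0, 0, 0], [0, 0, 0], 0.2],
    [[0, 0, 0], [0, 0, 0], 0.2],
    [[0, 0, 0], [0, 0, 0], 0.2],
    [[0, 0, 0], [0, 0, 0], 0.2],
  ],
)

```text
t: 9.9
eef_pos: [430.4, -349.1, 48.7]
tcp_rot: [-3.14, 0.001, -2.93]
ft_force: [1.1, -0.8, -0.7]
opening: 0.637
grip_force: 0.0
```

Call:
move_arm(
  commands=[
    [[0, 0, 0], [0, 0, 0], 0.2],
    [[0, 0, 0], [0, 0, 0], 0.2],
    [[0, 0, 0], [0, 0, 0], 0.2],
    [[0, 0, 0], [0, 0, 0], 0.2],
    [[0, 0, 0], [0, 0, 0], 0.2],
    [[0, 0, 0], [0, 0, 0], 0.2],
  ],
)

```text
t: 10.5
eef_pos: [430.1, -349.0, 47.7]
tcp_rot: [-3.142, 0.0, -2.93]
ft_force: [-0.3, -0.3, 2.6]
opening: 0.378
grip_force: 30.0
```

Call:
move_arm(
  commands=[
    [[0, 0, 4.7], [0, 0, 0], 0.2],
    [[0, 0, 4.7], [0, 0, 0], 0.2],
    [[0, 0, 4.7], [0, 0, 0], 0.2],
    [[1.7, 3.28, 0], [0, 0, -8.23], 0.2],
    [[1.7, 3.28, 0], [0, 0, -8.23], 0.2],
    [[1.7, 3.28, 0], [0, 0, -8.23], 0.2],
    [[1.7, 3.28, 0], [0, 0, -8.23], 0.2],
    [[1.7, 3.28, 0], [0, 0, -8.23], 0.2],
    [[1.7, 3.28, 0], [0, 0, -8.23], 0.2],
    [[1.7, 3.28, 0], [0, 0, -8.23], 0.2],
  ],
)

```text
t: 11.5
eef_pos: [549.5, -117.8, 188.4]
tcp_rot: [-3.141, -0.0, 2.341]
ft_force: [0.4, 0.3, -2.1]
opening: 0.374
grip_force: 30.0
```

Call:
move_arm(
  commands=[
    [[1.7, 3.28, 0], [0, 0, -8.23], 0.2],
    [[1.7, 3.28, 0], [0, 0, -8.23], 0.2],
    [[1.7, 3.28, 0], [0, 0, -8.23], 0.2],
    [[1.7, 3.28, 0], [0, 0, -8.23], 0.2],
    [[1.7, 3.28, 0], [0, 0, -8.23], 0.2],
    [[0, 0, 0], [0, 0, 0], 0.2],
    [[0, 0, -3], [0, 0, 0], 0.2],
    [[0, 0, -3], [0, 0, 0], 0.2],
    [[0, 0, -2.3], [0, 0, 0], 0.2],
    [[0, 0, 0], [0, 0, 0], 0.2],
  ],
)

```text
t: 12.5
eef_pos: [632.3, 44.3, 102.5]
tcp_rot: [-3.136, -0.0, 1.63]
ft_force: [0.1, -0.3, -0.3]
opening: 0.378
grip_force: 30.0
```

```bash
python3 - <<'E'
from h import *
s=pose()
a=read_camera("scene");b=read_camera("top");cv2.imwrite("pics/s4.png",a);cv2.imwrite("pics/t4.png",b)
cv2.imwrite("pics/c4.png",np.hstack([cv2.resize(b[130:205,225:325],(400,300),interpolation=cv2.INTER_CUBIC),cv2.resize(a[170:275,210:350],(400,300),interpolation=cv2.INTER_CUBIC)]))
E
```

```text
t 12.5 pos [632.3  44.3 102.5] rot [-1.7967e+02 -3.0000e-02  9.3380e+01] F [ 0.1 -0.3 -0.3] op 0.378 g 30.0
```

View pics/c4.png

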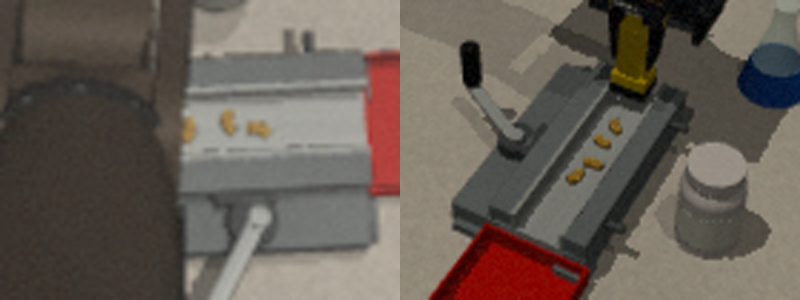

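The right crop shows the scraper above the slot's +y end at (632,80), with all 4 chips ahead of it at (575–615,125–178). I'll lower it into the slot.

Call:
move_arm(
  commands=[
    [[0, 0, -0.7], [0, 0, 0], 0.2],
    [[0, 0, -0.7], [0, 0, 0], 0.2],
    [[0, 0, -0.7], [0, 0, 0], 0.2],
    [[0, 0, 0], [0, 0, 0], 0.2],
    [[0, 0, 0], [0, 0, 0], 0.2],
  ],
)

```text
t: 13.1
eef_pos: [634.1, 44.6, 84.6]
tcp_rot: [-3.142, -0.0, 1.629]
ft_force: [0.1, -0.5, 0.1]
opening: 0.377
grip_force: 30.0
```

Call:
move_arm(
  commands=[
    [[0.2, 0, 0], [0, 0, 0], 0.2],
    [[0.2, 0, 0], [0, 0, 0], 0.2],
    [[0, 0, 0], [0, 0, 0], 0.2],
  ],
)

```text
t: 13.4
eef_pos: [637.8, 44.7, 84.7]
tcp_rot: [-3.14, -0.0, 1.629]
ft_force: [-2.8, -0.1, 0.1]
opening: 0.378
grip_force: 30.0
```

Call:
move_arm(
  commands=[
    [[0.1, 0, 0], [0, 0, 0], 0.2],
    [[0, 0, 0], [0, 0, 0], 0.2],
  ],
)

```text
t: 13.6
eef_pos: [637.9, 44.7, 84.6]
tcp_rot: [-3.139, -0.0, 1.629]
ft_force: [-7.9, -1.3, 2.5]
opening: 0.378
grip_force: 30.0
```

Call:
move_arm(
  commands=[
    [[0.1, 0, 0], [0, 0, 0], 0.2],
    [[0, 0, 0], [0, 0, 0], 0.2],
  ],
)

```text
t: 13.8
eef_pos: [638.0, 44.7, 84.4]
tcp_rot: [-3.136, -0.0, 1.629]
ft_force: [-11.0, -0.3, 5.5]
opening: 0.378
grip_force: 30.0
```

Call:
move_arm(
  commands=[
    [[-0.4, 0, 0], [0, 0, 0], 0.2],
    [[-0.4, 0, 0], [0, 0, 0], 0.2],
    [[0, 0, 0], [0, 0, 0], 0.2],
    [[0, 0, 0], [0, 0, 0], 0.2],
  ],
)

```text
t: 14.2
eef_pos: [632.4, 44.6, 84.8]
tcp_rot: [3.141, 0.0, 1.629]
ft_force: [0.9, -0.6, -1.8]
opening: 0.378
grip_force: 30.0
```

Call:
move_arm(
  commands=[
    [[-0.2, 0, 0], [0, 0, 0], 0.2],
    [[0, 0, 0], [0, 0, 0], 0.2],
    [[0, 0, 0], [0, 0, 0], 0.2],
  ],
)

```text
t: 14.5
eef_pos: [630.2, 44.6, 84.7]
tcp_rot: [3.141, 0.0, 1.629]
ft_force: [0.8, -0.5, -1.5]
opening: 0.379
grip_force: 30.0
```

Call:
move_arm(
  commands=[
    [[-0.1, 0, 0], [0, 0, 0], 0.2],
    [[0, 0, 0], [0, 0, 0], 0.2],
    [[0, 0, 0], [0, 0, 0], 0.2],
  ],
)

```text
t: 14.8
eef_pos: [629.7, 44.6, 84.8]
tcp_rot: [3.14, 0.0, 1.629]
ft_force: [4.0, 0.0, -2.0]
opening: 0.377
grip_force: 30.0
```

Call:
move_arm(
  commands=[
    [[-0.1, 0, 0], [0, 0, 0], 0.2],
    [[0, 0, 0], [0, 0, 0], 0.2],
    [[0, 0, 0], [0, 0, 0], 0.2],
  ],
)

```text
t: 15.1
eef_pos: [629.5, 44.6, 84.9]
tcp_rot: [3.138, 0.0, 1.629]
ft_force: [8.0, 0.9, -4.1]
opening: 0.375
grip_force: 30.0
```

Call:
move_arm(
  commands=[
    [[0.57, 0, 0], [0, 0, 0], 0.2],
    [[0, 0, -0.42], [0, 0, 0], 0.2],
    [[0, 0, 0], [0, 0, 0], 0.2],
    [[0.09, -1.5, 0], [0, 0, 0], 0.2],
    [[0.09, -1.5, 0], [0, 0, 0], 0.2],
    [[0.08, -1.5, 0], [0, 0, 0], 0.2],
    [[0.09, -1.5, 0], [0, 0, 0], 0.2],
    [[0.09, -1.5, 0], [0, 0, 0], 0.2],
  ],
)

```text
t: 15.9
eef_pos: [638.2, -32.1, 80.5]
tcp_rot: [3.142, 0.0, 1.628]
ft_force: [0.0, 0.7, -1.5]
opening: 0.379
grip_force: 30.0
```

Call:
move_arm(
  commands=[
    [[0.08, -1.5, 0], [0, 0, 0], 0.2],
    [[0.09, -1.5, 0], [0, 0, 0], 0.2],
    [[0.09, -1.5, 0], [0, 0, 0], 0.2],
    [[0.08, -1.5, 0], [0, 0, 0], 0.2],
    [[0.09, -1.5, 0], [0, 0, 0], 0.2],
  ],
)

```text
t: 16.4
eef_pos: [642.5, -106.6, 80.4]
tcp_rot: [-3.142, -0.0, 1.629]
ft_force: [-0.1, 0.6, -1.8]
opening: 0.375
grip_force: 30.0
```

Call:
move_arm(
  commands=[
    [[0.09, -1.5, 0], [0, 0, 0], 0.2],
    [[0.08, -1.5, 0], [0, 0, 0], 0.2],
    [[0.09, -1.5, 0], [0, 0, 0], 0.2],
    [[0.09, -1.5, 0], [0, 0, 0], 0.2],
    [[0.08, -1.5, 0], [0, 0, 0], 0.2],
    [[0.09, -1.5, 0], [0, 0, 0], 0.2],
    [[0, 0, 0], [0, 0, 0], 0.2],
    [[0, 0, 0], [0, 0, 0], 0.2],
  ],
)

```text
t: 17.2
eef_pos: [647.6, -195.5, 80.3]
tcp_rot: [-3.141, -0.0, 1.628]
ft_force: [0.1, -0.1, -0.9]
opening: 0.373
grip_force: 30.0
```

```bash
python3 - <<'E'
from h import *
s=pose()
a=read_camera("scene");cv2.imwrite("pics/s5.png",a)
cv2.imwrite("pics/c5.png",cv2.resize(a[170:310,190:350],(640,560),interpolation=cv2.INTER_CUBIC))
E
```

```text
t 17.2 pos [ 647.6 -195.5   80.3] rot [-1.7999e+02 -1.0000e-02  9.3300e+01] F [ 0.1 -0.1 -0.9] op 0.373 g 30.0
```

View pics/c5.png

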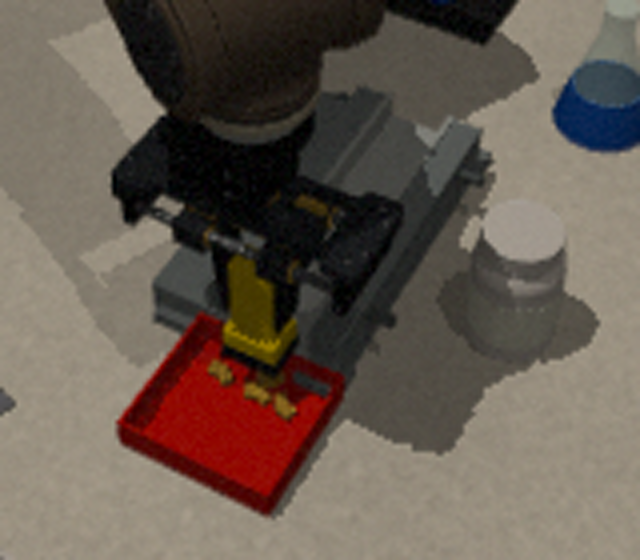

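Four chips are in the pan (220,372), (257,392), (286,408), plus one partly hidden at (270,378). Returning the scraper to its pad.

Call:
move_arm(
  commands=[
    [[0, 0, 3.6], [0, 0, 0], 0.2],
    [[0, 0, 3.6], [0, 0, 0], 0.2],
    [[-3.36, -2.6, 2.5], [0, 0, 0], 0.2],
    [[-3.36, -2.6, 0], [0, 0, 0], 0.2],
    [[-3.36, -2.6, 0], [0, 0, 0], 0.2],
    [[-3.36, -2.6, 0], [0, 0, 0], 0.2],
    [[-3.36, -2.6, 0], [0, 0, 0], 0.2],
    [[-3.36, -2.6, -3], [0, 0, 0], 0.2],
    [[0, 0, -4], [0, 0, 0], 0.2],
    [[0, 0, -3], [0, 0, 0], 0.2],
  ],
)

```text
t: 18.25
eef_pos: [446.4, -350.3, 77.4]
tcp_rot: [3.142, -0.0, 1.628]
ft_force: [-0.1, -0.7, -1.7]
opening: 0.378
grip_force: 30.0
```

Call:
move_arm(
  commands=[
    [[0, 0, -1.7], [0, 0, 0], 0.2],
    [[0, 0, -0.6], [0, 0, 0], 0.2],
    [[0, 0, 0], [0, 0, 0], 0.2],
    [[0, 0, 0], [0, 0, 0], 0.2],
  ],
)

```text
t: 18.65
eef_pos: [448.0, -350.4, 56.6]
tcp_rot: [3.141, 0.001, 1.63]
ft_force: [0.1, 0.8, -1.4]
opening: 0.375
grip_force: 30.0
```

Call:
move_arm(
  commands=[
    [[0, 0, -0.6], [0, 0, 0], 0.2],
    [[0, 0, 0], [0, 0, 0], 0.2],
    [[0, 0, 0], [0, 0, 0], 0.2],
  ],
)

```text
t: 18.95
eef_pos: [447.5, -350.4, 49.9]
tcp_rot: [3.141, 0.0, 1.629]
ft_force: [-0.1, -0.3, -1.3]
opening: 0.379
grip_force: 30.0
```

Call:
move_arm(
  commands=[
    [[0, 0, -0.2], [0, 0, 0], 0.2],
    [[0, 0, 0], [0, 0, 0], 0.2],
    [[0, 0, 0], [0, 0, 0], 0.2],
  ],
)

```text
t: 19.25
eef_pos: [447.6, -350.5, 47.8]
tcp_rot: [3.141, 0.0, 1.629]
ft_force: [0.5, -0.1, 0.7]
opening: 0.376
grip_force: 30.0
```

Call:
move_arm(
  commands=[
    [[0, 0, 0], [0, 0, 0], 1],
    [[0, 0, 0], [0, 0, 0], 1],
    [[0, 0, 0], [0, 0, 0], 1],
    [[0, 0, 0], [0, 0, 0], 1],
    [[0, 0, 3], [0, 0, 0], 1],
    [[0, 0, 3.5], [0, 0, 0], 1],
    [[0, 0, 3.5], [0, 0, 0], 1],
    [[0, 0, 3.5], [0, 0, 0], 1],
    [[0, 0, 3.5], [0, 0, 0], 1],
    [[0, 4.5, 2], [0, 0, 0], 1],
  ],
)

```text
t: 20.25
eef_pos: [448.0, -308.2, 240.0]
tcp_rot: [3.139, 0.003, 1.626]
ft_force: [0.4, 0.7, -0.4]
opening: 0.999
grip_force: 0.0
```

Call:
move_arm(
  commands=[
    [[0, 5, 0], [0, 0, 0], 1],
    [[0, 5, 0], [0, 0, 0], 1],
    [[0, 5, 0], [0, 0, 0], 1],
    [[0, 5, 0], [0, 0, 0], 1],
    [[0, 5, 0], [0, 0, 0], 1],
    [[0, 5, 0], [0, 0, 0], 1],
    [[0, 5, 0], [0, 0, 0], 1],
    [[0, 5, 0], [0, 0, 0], 1],
    [[0, 5, 0], [0, 0, 0], 1],
    [[0, 5, 0], [0, 0, 0], 1],
  ],
)

```text
t: 21.25
eef_pos: [446.9, 196.8, 237.8]
tcp_rot: [3.141, -0.0, 1.629]
ft_force: [0.8, -0.9, -0.2]
opening: 0.999
grip_force: 0.0
```

```bash
python3 - <<'E'
from h import *
s=pose(); i=camera_info("wrist"); print(i["cam_to_world"].round(2)); print(s["joints"].round(2))
a=read_camera("top");cv2.imwrite("pics/t6.png",a)
for k in blobs(a,"yellow",20): print("yel",cv2.boundingRect(k))
E
```

```text
t 21.25 pos [446.9 196.8 237.8] rot [179.97  -0.    93.34] F [ 0.8 -0.9 -0.2] op 0.999 g 0.0
[[ 1.0000e+00  6.0000e-02  1.0000e-02  4.4300e+02]
 [ 6.0000e-02 -9.7000e-01 -2.5000e-01  2.6618e+02]
 [-0.0000e+00  2.5000e-01 -9.7000e-01  4.0777e+02]
 [ 0.0000e+00  0.0000e+00  0.0000e+00  1.0000e+00]]
[ 0.28  0.27  1.85 -0.    1.02  0.22]
yel (363, 213, 14, 14)
```

Call:
move_arm(
  commands=[
    [[1.4, 4, 0], [0, 0, 0], 1],
    [[1.4, 4, 0], [0, 0, 0], 1],
    [[1.5, 3.5, 0], [0, 0, 0], 1],
    [[0, 0, 0], [0, 0, 0], 1],
    [[0, 0, 0], [0, 0, 0], 1],
  ],
)

```text
t: 21.8
eef_pos: [490.0, 309.8, 237.0]
tcp_rot: [-3.141, 0.001, 1.63]
ft_force: [0.3, -0.2, 0.1]
opening: 1.0
grip_force: 0.0
```

```bash
python3 - <<'E'
from h import *
s=pose(); i=camera_info("wrist"); im=read_camera("wrist"); cv2.imwrite("pics/w7.png",im); np.savez("pics/w7.npz",**i)
cv2.imwrite("pics/w7b.png",cv2.resize(im,(800,600),interpolation=cv2.INTER_CUBIC))
hs=cv2.cvtColor(im,cv2.COLOR_BGR2HSV)
for k in blobs(im,"blue",200):
    M=cv2.moments(k); print(cv2.boundingRect(k),cv2.contourArea(k))
E
```

```text
t 21.8 pos [490.  309.8 237. ] rot [-1.7994e+02  4.0000e-02  9.3410e+01] F [ 0.3 -0.2  0.1] op 1.0 g 0.0
(271, 171, 51, 53) 1851.5
(191, 155, 46, 55) 1801.5
(282, 67, 57, 53) 2078.0
(172, 61, 57, 50) 2091.5
```

View pics/w7b.png

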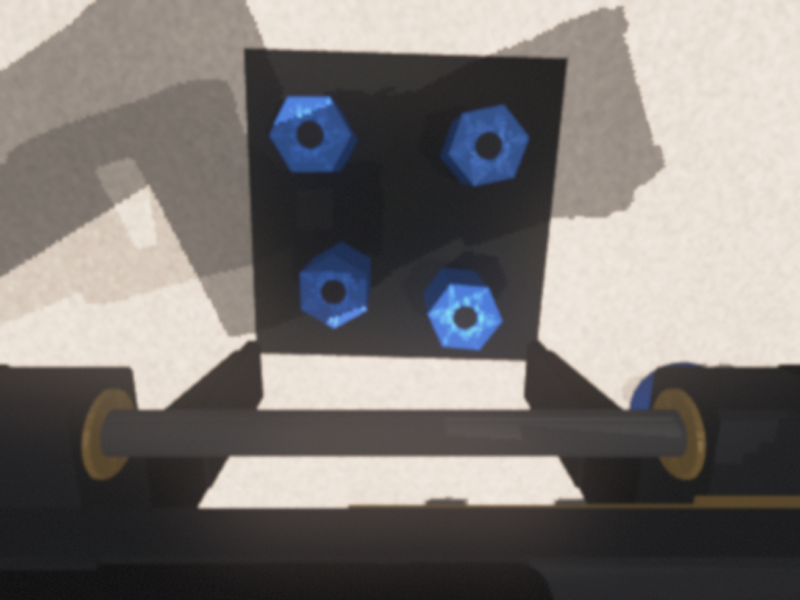

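Four blue blanks, no look-alikes in view. Their pilot marks are at A (310,134), B (488,146), C (334,292) and D (466,317). Next I compute centres and phases.

```bash
cat >> h.py <<'E'
def hexes(im,i,zt=64.,amin=200):
    out=[]
    hs=cv2.cvtColor(im,cv2.COLOR_BGR2HSV); 
    for k in blobs(im,"blue",amin):
        m=np.zeros(im.shape[:2],np.uint8); cv2.drawContours(m,[cv2.convexHull(k)],-1,255,-1); m=cv2.erode(m,np.ones((7,7)))
        g=im[:,:,0]; d=((g<75)&(m>0)).astype(np.uint8)
        cs=[c for c in cv2.findContours(d,0,1)[0] if cv2.contourArea(c)>25]
        if not cs: continue
        c=min(cs,key=lambda c:abs(cv2.contourArea(c)/ (np.pi*cv2.minEnclosingCircle(c)[1]**2+1)-.9)); u=cv2.minEnclosingCircle(c)[0]
        M=cv2.moments(c); u=(M["m10"]/M["m00"],M["m01"]/M["m00"]); w=ray(i,u,zt)[0]
        # rectify to plane zt, 4 px/mm, +-32 mm; rows=x, cols=y offsets
        a=np.arange(-32,32,.25); X,Y=np.meshgrid(w[0]+a,w[1]+a,indexing="ij")
        uv=proj(i,np.c_[X.ravel(),Y.ravel(),np.full(X.size,zt)]).astype(np.float32).reshape(*X.shape,2)
        r=cv2.GaussianBlur(cv2.remap(im,uv,None,cv2.INTER_CUBIC).astype(np.float32).sum(2),(0,0),3)
        gx,gy=np.gradient(r); rho=np.hypot(X-w[0],Y-w[1]); th=np.arctan2(Y-w[1],X-w[0]); ga=np.arctan2(gy,gx); mg=np.hypot(gx,gy)
        s=(rho>20)&(rho<27)&(np.abs(np.cos(ga-th))>.85)
        H=(mg[s]**2*np.exp(6j*ga[s])).sum()/ (mg[s]**2).sum(); H2=H
        out.append((np.array(u),w,np.degrees(np.angle(H))/6,abs(H)))
    return out
E
python3 - <<'E'
from h import *
im=cv2.imread("pics/w7.png");i=dict(np.load("pics/w7.npz"))
for u,w,p,q in hexes(im,i): print((u/.64).round(0),w.round(1),"flat normal",round(p,1),"mod 60, quality",round(q,2))
E
```

```text
[333. 291.] [448.5 294.6] flat normal 3.3 mod 60, quality 0.78
[488. 145.] [546.5 398.7] flat normal -15.1 mod 60, quality 0.83
[309. 134.] [430.2 398.6] flat normal -26.3 mod 60, quality 0.82
```

Call:
move_arm(
  commands=[
    [[-4.15, -1.5, -1], [0, 0, 0], 1],
    [[0, 0, -4.5], [0, 0, 0], 1],
    [[0, 0, -4.5], [0, 0, 0], 1],
    [[0, 0, -4.5], [0, 0, 0], 1],
    [[0, 0, -4.5], [0, 0, 0], 1],
    [[0, 0, -1.5], [0, 0, 0], 1],
    [[0, 0, 0], [0, 0, 0], 1],
    [[0, 0, 0], [0, 0, 0], 1],
  ],
)

```text
t: 22.65
eef_pos: [449.2, 294.1, 33.5]
tcp_rot: [3.141, -0.0, 1.628]
ft_force: [0.3, 0.3, 0.3]
opening: 0.996
grip_force: 0.0
```

Call:
move_arm(
  commands=[
    [[0, 0, 0], [0, 0, 0], 0.3],
    [[0, 0, 0], [0, 0, 0], 0.3],
    [[0, 0, 0], [0, 0, 0], 0.3],
    [[0, 0, 0], [0, 0, 0], 0.3],
    [[0, 0, 0], [0, 0, 0], 0.3],
    [[0, 0, 0], [0, 0, 0], 0.3],
    [[0, 0, 0], [0, 0, 0], 0.3],
    [[0, 0, 0], [0, 0, 0], 0.3],
    [[0, 0, 0], [0, 0, 0], 0.3],
  ],
)

```text
t: 23.55
eef_pos: [448.9, 294.7, 32.6]
tcp_rot: [3.142, 0.0, 1.629]
ft_force: [0.1, -0.7, 0.9]
opening: 0.482
grip_force: 30.0
```

Call:
move_arm(
  commands=[
    [[0, 0, 3.9], [0, 0, 0], 0.3],
    [[0, 0, 3.9], [0, 0, 0], 0.3],
    [[0, 0, 3.9], [0, 0, 0], 0.3],
    [[1.78, -3.99, 0], [0, 0, 0], 0.3],
    [[1.78, -3.99, 0], [0, 0, 0], 0.3],
    [[1.78, -3.99, 0], [0, 0, 0], 0.3],
    [[1.78, -3.99, 0], [0, 0, 0], 0.3],
    [[1.78, -3.99, 0], [0, 0, 0], 0.3],
    [[1.78, -3.99, 0], [0, 0, 0], 0.3],
    [[1.78, -3.99, 0], [0, 0, 0], 0.3],
  ],
)

```text
t: 24.55
eef_pos: [573.8, 13.6, 149.4]
tcp_rot: [-3.141, -0.0, 1.629]
ft_force: [0.9, 1.2, -1.7]
opening: 0.481
grip_force: 30.0
```

Call:
move_arm(
  commands=[
    [[1.78, -3.99, 0], [0, 0, 0], 0.3],
    [[1.78, -3.99, 0], [0, 0, 0], 0.3],
    [[1.78, -3.99, 0], [0, 0, 0], 0.3],
    [[1.78, -3.99, 0], [0, 0, 0], 0.3],
    [[0, 0, 0], [0, 0, 0], 0.3],
    [[0, 0, -2.5], [0, 0, 0], 0.3],
    [[0, 0, -2.5], [0, 0, 0], 0.3],
    [[0, 0, 0], [0, 0, 0], 0.3],
    [[0, 0, 0], [0, 0, 0], 0.3],
  ],
)

```text
t: 25.45
eef_pos: [644.6, -144.0, 99.7]
tcp_rot: [-3.141, -0.0, 1.629]
ft_force: [1.0, 0.5, -2.6]
opening: 0.482
grip_force: 30.0
```

Call:
move_arm(
  commands=[
    [[0, 0, -0.9], [0, 0, 0], 0.3],
    [[0, 0, -0.9], [0, 0, 0], 0.3],
    [[0, 0, -0.9], [0, 0, 0], 0.3],
    [[0, 0, -0.5], [0, 0, 0], 0.3],
    [[0, 0, 0], [0, 0, 0], 0.3],
    [[0, 0, 0], [0, 0, 0], 0.3],
  ],
)

```text
t: 26.05
eef_pos: [644.8, -144.3, 67.6]
tcp_rot: [3.142, 0.0, 1.629]
ft_force: [0.2, -0.4, -1.9]
opening: 0.482
grip_force: 30.0
```

Call:
move_arm(
  commands=[
    [[0, 0, -0.17], [0, 0, 0], 0.3],
    [[0, 0, 0], [0, 0, 0], 0.3],
    [[0, 0, 0], [0, 0, 0], 0.75],
    [[0, 0, 0], [0, 0, 0], 0.75],
    [[0, 0, 0], [0, 0, 0], 0.75],
    [[0, 0, 0], [0, 0, 0], 0.75],
    [[0, 0, 4.2], [0, 0, 0], 1],
    [[0, 0, 4.2], [0, 0, 0], 1],
    [[0, 0, 4.2], [0, 0, 0], 1],
    [[0, 0, 4.4], [0, 0, 0], 1],
  ],
)

```text
t: 27.05
eef_pos: [644.4, -144.2, 237.6]
tcp_rot: [-3.141, -0.0, 1.629]
ft_force: [0.5, 0.6, -0.5]
opening: 0.985
grip_force: 0.0
```

Call:
move_arm(
  commands=[
    [[-1.6, 4.54, 0], [0, 0, 0], 1],
    [[-1.55, 4.54, 0], [0, 0, 0], 1],
    [[-1.55, 4.54, 0], [0, 0, 0], 1],
    [[-1.55, 4.54, 0], [0, 0, 0], 1],
    [[-1.55, 4.54, 0], [0, 0, 0], 1],
    [[-1.55, 4.54, 0], [0, 0, 0], 1],
    [[-1.55, 4.54, 0], [0, 0, 0], 1],
    [[-1.55, 4.54, 0], [0, 0, 0], 1],
    [[-1.55, 4.54, 0], [0, 0, 0], 1],
    [[-1.55, 4.54, 0], [0, 0, 0], 1],
  ],
)

```text
t: 28.05
eef_pos: [488.3, 311.5, 236.2]
tcp_rot: [3.141, -0.0, 1.629]
ft_force: [0.3, 0.5, -0.2]
opening: 1.002
grip_force: 0.0
```

Call:
move_arm(
  commands=[
    [[0, 0, 0], [0, 0, 0], 1],
    [[0, 0, 0], [0, 0, 0], 1],
  ],
)

```text
t: 28.25
eef_pos: [488.7, 310.5, 235.9]
tcp_rot: [3.141, 0.0, 1.631]
ft_force: [-0.2, -1.2, -1.4]
opening: 1.001
grip_force: 0.0
```

```bash
sed -i 's/(g<75)&(m>0)/(g<T)\&(m>0)/; s/zt=64.,amin=200):/zt=64.,amin=200,T=75):/' h.py; python3 - <<'E'
from h import *
s=pose(); i=camera_info("wrist"); im=read_camera("wrist"); cv2.imwrite("pics/w8.png",im); np.savez("pics/w8.npz",**i)
for T in(75,100,125):
  for u,w,p,q in hexes(im,i,T=T): print(T,(u/.64).round(0),w.round(1),"flat normal",round(p,1),"q",round(q,2))
a=read_camera("scene");b=read_camera("top");cv2.imwrite("pics/s8.png",a);cv2.imwrite("pics/t8.png",b)
cv2.imwrite("pics/c8.png",np.hstack([cv2.resize(im,(400,300)),cv2.resize(a[170:290,200:360],(400,300),interpolation=cv2.INTER_CUBIC)]))
E
```

```text
t 28.25 pos [488.7 310.5 235.9] rot [1.7999e+02 1.0000e-02 9.3470e+01] F [-0.2 -1.2 -1.4] op 1.001 g 0.0
75 [490. 146.] [546.6 398.8] flat normal -15.2 q 0.84
75 [311. 135.] [430.2 398.6] flat normal -26.0 q 0.83
100 [466. 318.] [542.3 281.8] flat normal 28.2 q 0.83
100 [490. 146.] [546.7 398.8] flat normal -15.2 q 0.84
100 [311. 135.] [430.2 398.6] flat normal -26.0 q 0.84
125 [466. 318.] [542.4 281.6] flat normal 28.2 q 0.83
125 [490. 146.] [546.7 398.6] flat normal -15.2 q 0.84
125 [311. 135.] [430.3 398.5] flat normal -26.0 q 0.84
```

View pics/c8.png

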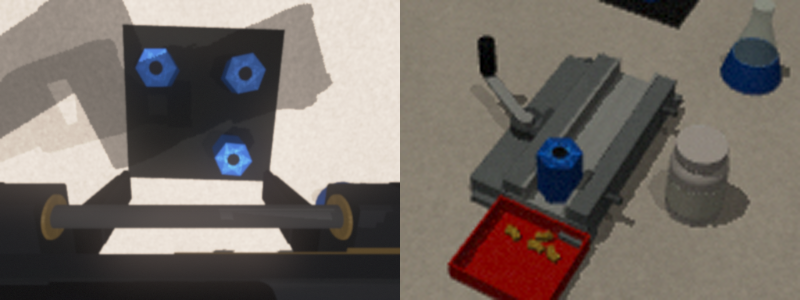

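The right crop shows all 4 chips in the pan and blank 1 standing in the slot at (560,170). Left shows 3 blanks remaining. I'll cross-check the phase of D.

```bash
python3 - <<'E'
from h import *
im=cv2.imread("pics/w8.png");i=dict(np.load("pics/w8.npz"))
for k in blobs(im,"blue",300):
    h=cv2.convexHull(k); p=cv2.approxPolyDP(h,2.2,True)[:,0,:]
    w=ray(i,p,64); d=np.roll(w,-1,0)-w; L=np.hypot(*d.T); a=(np.degrees(np.arctan2(d[:,1],d[:,0]))+90)%60
    print(list(zip((p/.64).round().astype(int).tolist(),L.round(0).tolist(),a.round(0).tolist())))
x=im[150:240,260:340]; cv2.imwrite("pics/d8.png",cv2.resize(x,(640,720)[:2] if 0 else (534,600),interpolation=cv2.INTER_CUBIC))
E
```

```text
[([442, 270], 22.0, 31.0), ([473, 272], 20.0, 47.0), ([492, 292], 23.0, 26.0), ([503, 322], 26.0, 27.0), ([480, 350], 26.0, 28.0), ([444, 347], 12.0, 32.0), ([436, 333], 30.0, 20.0), ([425, 294], 20.0, 29.0)]
[([506, 106], 24.0, 45.0), ([530, 136], 25.0, 49.0), ([517, 175], 24.0, 50.0), ([481, 186], 13.0, 24.0), ([462, 183], 21.0, 44.0), ([442, 158], 22.0, 46.0), ([453, 123], 11.0, 10.0), ([467, 112], 25.0, 42.0)]
[([328, 95], 34.0, 36.0), ([358, 142], 23.0, 29.0), ([339, 172], 30.0, 35.0), ([294, 173], 27.0, 34.0), ([270, 136], 27.0, 34.0), ([289, 97], 25.0, 36.0)]
```

View pics/d8.png

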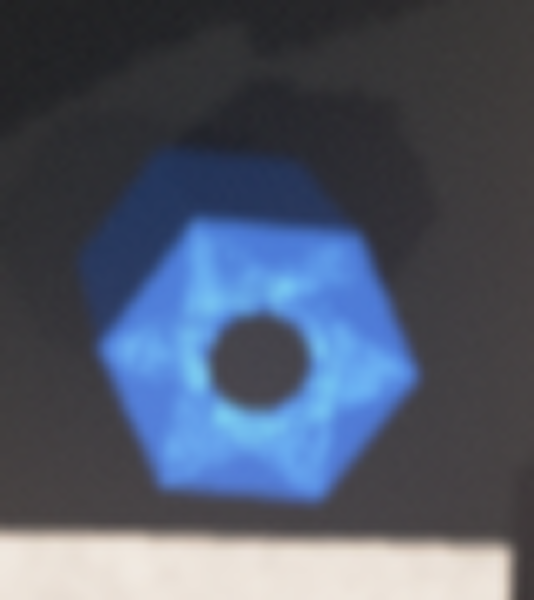

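The crop shows hexagon D's top clearly, with its edges sloping about 5° down to the right, which matches 28°. Picking D.

Call:
move_arm(
  commands=[
    [[1.8, -0.96, -1], [0, 0, 8.24], 1],
    [[1.8, -0.96, -1], [0, 0, 8.24], 1],
    [[1.77, -0.96, -1], [0, 0, 8.24], 1],
    [[0, 0, -4.5], [0, 0, 0], 1],
    [[0, 0, -4.5], [0, 0, 0], 1],
    [[0, 0, -4.4], [0, 0, 0], 1],
    [[0, 0, -3], [0, 0, 0], 1],
    [[0, 0, -1], [0, 0, 0], 1],
    [[0, 0, 0], [0, 0, 0], 1],
    [[0, 0, 0], [0, 0, 0], 0.3],
  ],
)

```text
t: 29.4
eef_pos: [543.9, 280.8, 33.4]
tcp_rot: [3.14, 0.0, 2.06]
ft_force: [-0.1, 0.1, 0.4]
opening: 0.96
grip_force: 0.0
```

Call:
move_arm(
  commands=[
    [[0, 0, 0], [0, 0, 0], 0.3],
    [[0, 0, 0], [0, 0, 0], 0.3],
    [[0, 0, 0], [0, 0, 0], 0.3],
    [[0, 0, 0], [0, 0, 0], 0.3],
    [[0, 0, 0], [0, 0, 0], 0.3],
    [[0, 0, 0], [0, 0, 0], 0.3],
    [[0, 0, 0], [0, 0, 0], 0.3],
    [[0, 0, 0], [0, 0, 0], 0.3],
    [[0, 0, 0], [0, 0, 0], 0.3],
  ],
)

```text
t: 30.3
eef_pos: [542.9, 281.0, 32.0]
tcp_rot: [3.141, -0.0, 2.061]
ft_force: [-0.3, 0.6, 2.5]
opening: 0.482
grip_force: 30.0
```

Call:
move_arm(
  commands=[
    [[0, 0, 3.9], [0, 0, 0], 0.3],
    [[0, 0, 3.9], [0, 0, 0], 0.3],
    [[0, 0, 4], [0, 0, 0], 0.3],
    [[1.09, -4.06, 0], [0, 0, -2.75], 0.3],
    [[1.09, -4.06, 0], [0, 0, -2.75], 0.3],
    [[1.09, -4.06, 0], [0, 0, -2.75], 0.3],
    [[1.09, -4.06, 0], [0, 0, -2.75], 0.3],
    [[1.09, -4.06, 0], [0, 0, -2.75], 0.3],
    [[1.09, -4.06, 0], [0, 0, -2.75], 0.3],
    [[1.09, -4.06, 0], [0, 0, -2.75], 0.3],
  ],
)

```text
t: 31.3
eef_pos: [619.2, -5.0, 149.6]
tcp_rot: [-3.141, -0.0, 1.723]
ft_force: [1.5, -1.0, -1.6]
opening: 0.483
grip_force: 30.0
```

Call:
move_arm(
  commands=[
    [[1.09, -4.06, 0], [0, 0, -2.75], 0.3],
    [[1.11, -4.06, 0], [0, 0, -2.75], 0.3],
    [[0, 0, 0], [0, 0, 0], 0.3],
    [[0, 0, -2.5], [0, 0, 0], 0.3],
    [[0, 0, -2.5], [0, 0, 0], 0.3],
    [[0, 0, 0], [0, 0, 0], 0.3],
    [[0, 0, 0], [0, 0, 0], 0.3],
    [[0, 0, 0], [0, 0, 0], 0.3],
  ],
)

```text
t: 32.1
eef_pos: [641.7, -84.2, 101.2]
tcp_rot: [3.14, 0.0, 1.629]
ft_force: [0.3, 0.9, -1.5]
opening: 0.482
grip_force: 30.0
```

Call:
move_arm(
  commands=[
    [[-0.04, 0, -0.9], [0, 0, 0], 0.3],
    [[0, 0, -0.9], [0, 0, 0], 0.3],
    [[0, 0, -0.9], [0, 0, 0], 0.3],
    [[0, 0, -0.7], [0, 0, 0], 0.3],
    [[0, 0, 0], [0, 0, 0], 0.3],
    [[0, 0, 0], [0, 0, 0], 0.3],
  ],
)

```text
t: 32.7
eef_pos: [640.7, -84.4, 65.5]
tcp_rot: [-3.141, -0.0, 1.628]
ft_force: [-0.3, 0.4, -1.8]
opening: 0.481
grip_force: 30.0
```

Call:
move_arm(
  commands=[
    [[0, 0, -0.05], [0, 0, 0], 0.3],
    [[0, 0, 0], [0, 0, 0], 0.75],
    [[0, 0, 0], [0, 0, 0], 0.75],
    [[0, 0, 0], [0, 0, 0], 0.75],
    [[0, 0, 0], [0, 0, 0], 0.75],
    [[0, 0, 4.3], [0, 0, 0], 1],
    [[0, 0, 4.3], [0, 0, 0], 1],
    [[0, 0, 4.3], [0, 0, 0], 1],
    [[0, 0, 4.3], [0, 0, 0], 1],
  ],
)

```text
t: 33.6
eef_pos: [640.5, -84.4, 239.3]
tcp_rot: [3.141, 0.0, 1.629]
ft_force: [0.9, -0.5, 0.6]
opening: 0.989
grip_force: 0.0
```

Call:
move_arm(
  commands=[
    [[-1.5, 3.94, 0], [0, 0, 0], 1],
    [[-1.5, 3.94, 0], [0, 0, 0], 1],
    [[-1.5, 3.94, 0], [0, 0, 0], 1],
    [[-1.5, 3.94, 0], [0, 0, 0], 1],
    [[-1.5, 3.94, 0], [0, 0, 0], 1],
    [[-1.5, 3.94, 0], [0, 0, 0], 1],
    [[-1.5, 3.94, 0], [0, 0, 0], 1],
    [[-1.5, 3.94, 0], [0, 0, 0], 1],
    [[-1.5, 3.94, 0], [0, 0, 0], 1],
    [[-1.5, 3.94, 0], [0, 0, 0], 1],
  ],
)

```text
t: 34.6
eef_pos: [490.0, 311.1, 237.7]
tcp_rot: [3.141, -0.0, 1.629]
ft_force: [0.6, 0.1, 0.5]
opening: 0.998
grip_force: 0.0
```

Call:
move_arm(
  commands=[
    [[0, 0, 0], [0, 0, 0], 1],
    [[0, 0, 0], [0, 0, 0], 1],
  ],
)

```text
t: 34.8
eef_pos: [490.4, 310.1, 237.4]
tcp_rot: [3.141, 0.0, 1.631]
ft_force: [-0.8, -1.0, -0.6]
opening: 0.998
grip_force: 0.0
```

```bash
python3 - <<'E'
from h import *
s=pose(); i=camera_info("wrist"); im=read_camera("wrist"); cv2.imwrite("pics/w9.png",im)
for u,w,p,q in hexes(im,i,T=100): print((u/.64).round(0),w.round(1),"flat normal",round(p,1),"q",round(q,2))
E
```

```text
t 34.8 pos [490.4 310.1 237.4] rot [1.7999e+02 1.0000e-02 9.3420e+01] F [-0.8 -1.  -0.6] op 0.998 g 0.0
[487. 146.] [546.6 398.7] flat normal -15.2 q 0.83
[308. 135.] [430.2 398.5] flat normal -25.8 q 0.79
```

Call:
move_arm(
  commands=[
    [[1.87, 2.95, -1], [0, 0, -6.2], 1],
    [[1.87, 2.95, -1], [0, 0, -6.2], 1],
    [[1.87, 2.95, -1], [0, 0, -6.2], 1],
    [[0, 0, -4.5], [0, 0, 0], 1],
    [[0, 0, -4.5], [0, 0, 0], 1],
    [[0, 0, -4.5], [0, 0, 0], 1],
    [[0, 0, -3], [0, 0, 0], 1],
    [[0, 0, -1], [0, 0, 0], 1],
    [[0, 0, 0], [0, 0, 0], 1],
    [[0, 0, 0], [0, 0, 0], 0.3],
  ],
)

```text
t: 35.85
eef_pos: [548.1, 397.9, 34.1]
tcp_rot: [3.14, -0.002, 1.303]
ft_force: [0.2, 0.2, -0.4]
opening: 0.959
grip_force: 0.0
```

Call:
move_arm(
  commands=[
    [[0, 0, 0], [0, 0, 0], 0.3],
    [[0, 0, 0], [0, 0, 0], 0.3],
    [[0, 0, 0], [0, 0, 0], 0.3],
    [[0, 0, 0], [0, 0, 0], 0.3],
    [[0, 0, 0], [0, 0, 0], 0.3],
    [[0, 0, 0], [0, 0, 0], 0.3],
    [[0, 0, 0], [0, 0, 0], 0.3],
    [[0, 0, 0], [0, 0, 0], 0.3],
    [[0, 0, 0], [0, 0, 0], 0.3],
  ],
)

```text
t: 36.75
eef_pos: [546.9, 398.1, 32.5]
tcp_rot: [3.142, -0.0, 1.304]
ft_force: [-0.7, 0.5, 2.1]
opening: 0.482
grip_force: 30.0
```

Call:
move_arm(
  commands=[
    [[0, 0, 3.9], [0, 0, 0], 0.3],
    [[0, 0, 3.9], [0, 0, 0], 0.3],
    [[0, 0, 4], [0, 0, 0], 0.3],
    [[0.91, -4.23, 0], [0, 0, 1.86], 0.3],
    [[0.91, -4.23, 0], [0, 0, 1.86], 0.3],
    [[0.91, -4.23, 0], [0, 0, 1.86], 0.3],
    [[0.91, -4.23, 0], [0, 0, 1.86], 0.3],
    [[0.91, -4.23, 0], [0, 0, 1.86], 0.3],
    [[0.91, -4.23, 0], [0, 0, 1.86], 0.3],
    [[0.91, -4.23, 0], [0, 0, 1.86], 0.3],
  ],
)

```text
t: 37.75
eef_pos: [610.6, 100.2, 150.1]
tcp_rot: [-3.141, 0.0, 1.533]
ft_force: [0.8, 0.1, -1.9]
opening: 0.481
grip_force: 30.0
```

Call:
move_arm(
  commands=[
    [[0.91, -4.23, 0], [0, 0, 1.86], 0.3],
    [[0.91, -4.23, 0], [0, 0, 1.86], 0.3],
    [[0.9, -4.23, 0], [0, 0, 1.86], 0.3],
    [[0, 0, 0], [0, 0, 0], 0.3],
    [[0, 0, -2.5], [0, 0, 0], 0.3],
    [[0, 0, -2.5], [0, 0, 0], 0.3],
    [[0, 0, 0], [0, 0, 0], 0.3],
    [[0, 0, 0], [0, 0, 0], 0.3],
    [[0, 0, 0], [0, 0, 0], 0.3],
  ],
)

```text
t: 38.65
eef_pos: [638.4, -24.7, 101.6]
tcp_rot: [3.14, 0.0, 1.629]
ft_force: [1.4, -0.3, -0.9]
opening: 0.482
grip_force: 30.0
```

Call:
move_arm(
  commands=[
    [[-0.04, 0, -0.9], [0, 0, 0], 0.3],
    [[0, 0, -0.9], [0, 0, 0], 0.3],
    [[0, 0, -0.9], [0, 0, 0], 0.3],
    [[0, 0, -0.7], [0, 0, 0], 0.3],
    [[0, 0, 0], [0, 0, 0], 0.3],
    [[0, 0, 0], [0, 0, 0], 0.3],
  ],
)

```text
t: 39.25
eef_pos: [637.3, -24.9, 66.0]
tcp_rot: [-3.141, -0.0, 1.629]
ft_force: [0.7, 0.1, -2.5]
opening: 0.486
grip_force: 30.0
```

Call:
move_arm(
  commands=[
    [[0, 0, -0.05], [0, 0, 0], 0.3],
    [[0, 0, 0], [0, 0, 0], 0.75],
    [[0, 0, 0], [0, 0, 0], 0.75],
    [[0, 0, 0], [0, 0, 0], 0.75],
    [[0, 0, 0], [0, 0, 0], 0.75],
    [[0, 0, 4.3], [0, 0, 0], 1],
    [[0, 0, 4.3], [0, 0, 0], 1],
    [[0, 0, 4.3], [0, 0, 0], 1],
    [[0, 0, 4.3], [0, 0, 0], 1],
  ],
)

```text
t: 40.15
eef_pos: [637.1, -24.9, 239.9]
tcp_rot: [3.141, 0.0, 1.629]
ft_force: [0.4, -0.1, 0.6]
opening: 0.987
grip_force: 0.0
```

Call:
move_arm(
  commands=[
    [[-1.63, 3.72, 0], [0, 0, 0], 1],
    [[-1.63, 3.72, 0], [0, 0, 0], 1],
    [[-1.63, 3.72, 0], [0, 0, 0], 1],
    [[-1.63, 3.72, 0], [0, 0, 0], 1],
    [[-1.63, 3.72, 0], [0, 0, 0], 1],
    [[-1.63, 3.72, 0], [0, 0, 0], 1],
    [[-1.63, 3.72, 0], [0, 0, 0], 1],
    [[-1.63, 3.72, 0], [0, 0, 0], 1],
    [[-1.63, 3.72, 0], [0, 0, 0], 1],
  ],
)

```text
t: 41.05
eef_pos: [489.8, 311.3, 238.2]
tcp_rot: [3.141, -0.0, 1.629]
ft_force: [1.5, 0.2, 0.4]
opening: 1.002
grip_force: 0.0
```

Call:
move_arm(
  commands=[
    [[0, 0, 0], [0, 0, 0], 1],
    [[0, 0, 0], [0, 0, 0], 1],
  ],
)

```text
t: 41.25
eef_pos: [490.3, 310.4, 238.0]
tcp_rot: [3.141, 0.0, 1.631]
ft_force: [0.6, 0.5, -0.3]
opening: 1.003
grip_force: 0.0
```

```bash
python3 - <<'E'
from h import *
s=pose(); i=camera_info("wrist"); im=read_camera("wrist"); cv2.imwrite("pics/w10.png",im)
for u,w,p,q in hexes(im,i,T=100): print((u/.64).round(0),w.round(1),"flat normal",round(p,1),"q",round(q,2))
E
```

```text
t 41.25 pos [490.3 310.4 238. ] rot [1.7999e+02 1.0000e-02 9.3420e+01] F [ 0.6  0.5 -0.3] op 1.003 g 0.0
[309. 135.] [430.1 398.5] flat normal -26.3 q 0.82
```

Call:
move_arm(
  commands=[
    [[-1.5, 2.2, -1], [0, 0, -7.4], 1],
    [[-1.5, 2.2, -1], [0, 0, -7.4], 1],
    [[-1.5, 2.2, -1], [0, 0, -7.4], 1],
    [[-1.5, 2.2, -1], [0, 0, -7.4], 1],
    [[0, 0, -4.5], [0, 0, 0], 1],
    [[0, 0, -4.5], [0, 0, 0], 1],
    [[0, 0, -4.5], [0, 0, 0], 1],
    [[0, 0, -2.2], [0, 0, 0], 1],
    [[0, 0, -0.9], [0, 0, 0], 1],
    [[0, 0, 0], [0, 0, 0], 1],
  ],
)

```text
t: 42.3
eef_pos: [431.2, 396.9, 31.3]
tcp_rot: [-3.141, 0.001, 1.11]
ft_force: [-0.5, 0.5, 1.1]
opening: 0.999
grip_force: 0.0
```

Call:
move_arm(
  commands=[
    [[0, 0, 0], [0, 0, 0], 0.3],
    [[0, 0, 0], [0, 0, 0], 0.3],
    [[0, 0, 0], [0, 0, 0], 0.3],
    [[0, 0, 0], [0, 0, 0], 0.3],
    [[0, 0, 0], [0, 0, 0], 0.3],
    [[0, 0, 0], [0, 0, 0], 0.3],
    [[0, 0, 0], [0, 0, 0], 0.3],
    [[0, 0, 0], [0, 0, 0], 0.3],
    [[0, 0, 0], [0, 0, 0], 0.3],
    [[0, 0, 0], [0, 0, 0], 0.3],
  ],
)

```text
t: 43.3
eef_pos: [430.7, 397.9, 32.0]
tcp_rot: [3.142, -0.0, 1.112]
ft_force: [-1.0, 0.7, 3.1]
opening: 0.483
grip_force: 30.0
```

Call:
move_arm(
  commands=[
    [[0, 0, 3.9], [0, 0, 0], 0.3],
    [[0, 0, 3.9], [0, 0, 0], 0.3],
    [[0, 0, 4], [0, 0, 0], 0.3],
    [[2.03, -3.63, 0], [0, 0, 2.96], 0.3],
    [[2.03, -3.63, 0], [0, 0, 2.96], 0.3],
    [[2.03, -3.63, 0], [0, 0, 2.96], 0.3],
    [[2.03, -3.63, 0], [0, 0, 2.96], 0.3],
    [[2.03, -3.63, 0], [0, 0, 2.96], 0.3],
    [[2.03, -3.63, 0], [0, 0, 2.96], 0.3],
    [[2.03, -3.63, 0], [0, 0, 2.96], 0.3],
  ],
)

```text
t: 44.3
eef_pos: [573.3, 142.0, 149.6]
tcp_rot: [-3.141, 0.0, 1.476]
ft_force: [-0.5, 0.9, -3.0]
opening: 0.483
grip_force: 30.0
```

Call:
move_arm(
  commands=[
    [[2.03, -3.63, 0], [0, 0, 2.96], 0.3],
    [[2.03, -3.63, 0], [0, 0, 2.96], 0.3],
    [[2.03, -3.62, 0], [0, 0, 2.96], 0.3],
    [[0, 0, 0], [0, 0, 0], 0.3],
    [[0, 0, -2.5], [0, 0, 0], 0.3],
    [[0, 0, -2.5], [0, 0, 0], 0.3],
    [[0, 0, 0], [0, 0, 0], 0.3],
    [[0, 0, 0], [0, 0, 0], 0.3],
    [[0, 0, 0], [0, 0, 0], 0.3],
  ],
)

```text
t: 45.2
eef_pos: [634.2, 35.2, 101.1]
tcp_rot: [3.14, 0.0, 1.629]
ft_force: [0.9, -0.3, -1.7]
opening: 0.485
grip_force: 30.0
```

Call:
move_arm(
  commands=[
    [[0, 0, -0.9], [0, 0, 0], 0.3],
    [[0, 0, -0.9], [0, 0, 0], 0.3],
    [[0, 0, -0.9], [0, 0, 0], 0.3],
    [[0, 0, -0.7], [0, 0, 0], 0.3],
    [[0, 0, 0], [0, 0, 0], 0.3],
    [[0, 0, 0], [0, 0, 0], 0.3],
  ],
)

```text
t: 45.8
eef_pos: [633.6, 34.9, 65.5]
tcp_rot: [-3.141, -0.0, 1.628]
ft_force: [0.5, 0.7, -1.9]
opening: 0.478
grip_force: 30.0
```

Call:
move_arm(
  commands=[
    [[0, 0, -0.05], [0, 0, 0], 0.3],
    [[0, 0, 0], [0, 0, 0], 0.75],
    [[0, 0, 0], [0, 0, 0], 0.75],
    [[0, 0, 0], [0, 0, 0], 0.75],
    [[0, 0, 0], [0, 0, 0], 0.75],
    [[0, 0, 4.5], [0, 0, 0], 1],
    [[0, 0, 4.5], [0, 0, 0], 1],
    [[0, 0, 4.5], [0, 0, 0], 1],
    [[0, 0, 4.5], [0, 0, 0], 1],
  ],
)

```text
t: 46.7
eef_pos: [633.4, 35.0, 247.4]
tcp_rot: [3.141, 0.0, 1.629]
ft_force: [0.5, -0.5, -0.2]
opening: 0.987
grip_force: 0.0
```

Call:
move_arm(
  commands=[
    [[0, -4, 2.8], [0, 0, 0], 1],
    [[0, -4, 2.8], [0, 0, 0], 1],
    [[0, -4, 2.8], [0, 0, 0], 1],
    [[0.1, 0, 2.6], [0, 0, 0], 1],
    [[0, 0, 0], [0, 0, 0], 1],
    [[0, 0, 0], [0, 0, 0], 1],
    [[0, 0, 0], [0, 0, 0], 1],
  ],
)

```text
t: 47.4
eef_pos: [634.4, -84.5, 354.2]
tcp_rot: [-3.14, -0.001, 1.629]
ft_force: [0.5, 0.7, 0.1]
opening: 0.999
grip_force: 0.0
```

```bash
python3 - <<'E'
from h import *
s=pose(); i=camera_info("wrist"); im=read_camera("wrist"); cv2.imwrite("pics/w11.png",im)
t=np.radians(3.33);Rv=np.array([[np.cos(t),-np.sin(t)],[np.sin(t),np.cos(t)]])
for u,w,p,q in hexes(im,i,zt=97,T=100): print((u/.64).round(0),w.round(1),"vise",(Rv.T@(w-[639.6,-54.8])).round(1),"flat normal",round(p-3.33,1),"q",round(q,2))
cv2.imwrite("pics/w11b.png",cv2.resize(im,(800,600),interpolation=cv2.INTER_CUBIC))
E
```

```text
t 47.4 pos [634.4 -84.5 354.2] rot [-1.799e+02 -3.000e-02  9.334e+01] F [0.5 0.7 0.1] op 0.999 g 0.0
[401. 327.] [ 645.2 -149.4] vise [  0.1 -94.8] flat normal 6.9 q 0.63
[401. 254.] [640.6 -83.8] vise [ -0.7 -29. ] flat normal 0.2 q 0.66
[402. 183.] [638.  -24.4] vise [ 0.2 30.5] flat normal 0.1 q 0.56
[401. 105.] [633.6  35.6] vise [-0.8 90.6] flat normal -0.1 q 0.72
```

View pics/w11b.png

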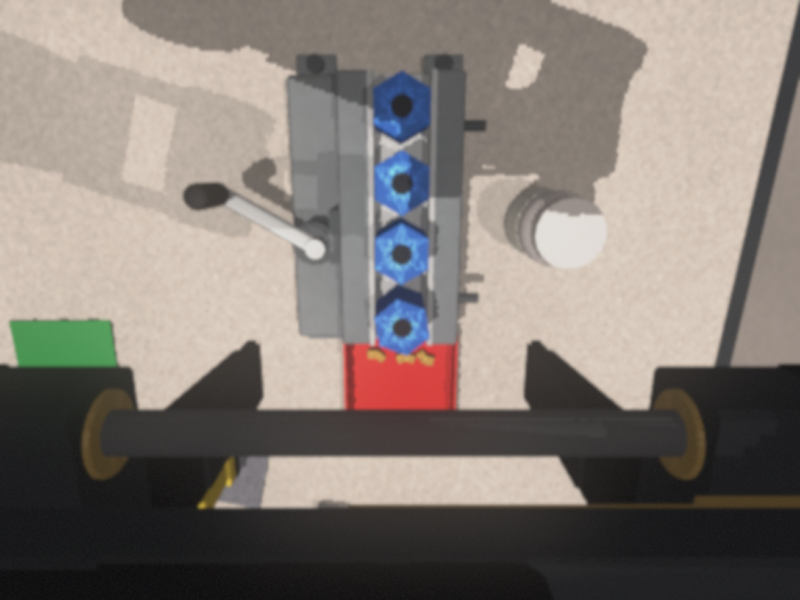

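Four blanks stand in the slot at (401,105), (401,183), (401,254) and (401,327). The last one reads 5 mm off and turned by about 7°, so I'll check it.

```bash
python3 - <<'E'
from h import *
im=cv2.imread("pics/w11.png")
x=im[130:235,215:300]; cv2.imwrite("pics/w11c.png",cv2.resize(x,(486,600),interpolation=cv2.INTER_CUBIC))
E
```

```text
(no output)
```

View pics/w11c.png

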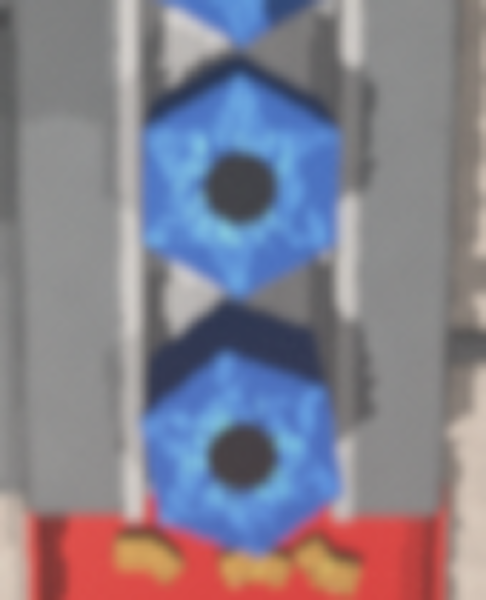

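The lowest blank has been knocked: it is turned about 7° CCW and shifted 5 mm toward the pan. I'll re-grip and straighten it.

Call:
move_arm(
  commands=[
    [[0.54, -3.2, -2], [0, 0, 3.45], 0.8],
    [[0.54, -3.3, -2], [0, 0, 3.45], 0.8],
    [[0, 0, -4.5], [0, 0, 0], 0.8],
    [[0, 0, -4.5], [0, 0, 0], 0.8],
    [[0, 0, -4.5], [0, 0, 0], 0.8],
    [[0, 0, -4.5], [0, 0, 0], 0.8],
    [[0, 0, -4], [0, 0, 0], 0.8],
    [[0, 0, -2], [0, 0, 0], 0.8],
    [[0, 0, -0.8], [0, 0, 0], 0.8],
    [[0, 0, 0], [0, 0, 0], 0.8],
  ],
)

```text
t: 48.45
eef_pos: [645.1, -149.5, 66.3]
tcp_rot: [-3.14, -0.001, 1.749]
ft_force: [0.2, -0.7, 0.1]
opening: 0.798
grip_force: 0.0
```

Call:
move_arm(
  commands=[
    [[0, 0, 0], [0, 0, 0], 0.3],
    [[0, 0, 0], [0, 0, 0], 0.3],
    [[0, 0, 0], [0, 0, 0], 0.3],
    [[0, 0, 0], [0, 0, 0], 0.3],
    [[0, 0, 0], [0, 0, 0], 0.3],
    [[0, 0, 0], [0, 0, 0], 0.3],
    [[0, 0, 0], [0, 0, 0], 0.3],
  ],
)

```text
t: 49.15
eef_pos: [645.7, -150.1, 68.1]
tcp_rot: [3.141, 0.0, 1.749]
ft_force: [-1.8, 0.5, 5.8]
opening: 0.487
grip_force: 29.5
```

Call:
move_arm(
  commands=[
    [[0, 0, 0.4], [0, 0, 0], 0.3],
    [[0, 0, 0], [0, 0, 0], 0.3],
    [[-0.05, 0.25, 0], [0, 0, -3.45], 0.3],
    [[-0.05, 0.3, 0], [0, 0, -3.45], 0.3],
    [[0, 0, 0], [0, 0, 0], 0.3],
    [[0, 0, 0], [0, 0, 0], 0.3],
  ],
)

```text
t: 49.75
eef_pos: [644.4, -144.6, 71.2]
tcp_rot: [-3.141, -0.0, 1.63]
ft_force: [-0.1, -0.0, -2.1]
opening: 0.488
grip_force: 29.5
```

Call:
move_arm(
  commands=[
    [[0, 0, -0.4], [0, 0, 0], 0.3],
    [[0, 0, 0], [0, 0, 0], 0.3],
    [[0, 0, 0], [0, 0, 0], 0.75],
    [[0, 0, 0], [0, 0, 0], 0.75],
    [[0, 0, 0], [0, 0, 0], 0.75],
    [[0, 0, 0], [0, 0, 0], 0.75],
    [[0, 0, 4.3], [0, 0, 0], 1],
    [[0, 0, 4.3], [0, 0, 0], 1],
    [[0, 0, 4.4], [0, 0, 0], 1],
  ],
)

```text
t: 50.65
eef_pos: [644.2, -144.5, 198.7]
tcp_rot: [-3.141, -0.0, 1.629]
ft_force: [0.5, -0.5, 0.2]
opening: 0.945
grip_force: 0.0
```

Call:
move_arm(
  commands=[
    [[0, 1.2, 4], [0, 0, 0], 1],
    [[0, 1.2, 4], [0, 0, 0], 1],
    [[0, 1.2, 4], [0, 0, 0], 1],
    [[0, 1.2, 3.7], [0, 0, 0], 1],
    [[0, 0, 0], [0, 0, 0], 1],
    [[0, 0, 0], [0, 0, 0], 1],
    [[0, 0, 0], [0, 0, 0], 1],
  ],
)

```text
t: 51.35
eef_pos: [644.1, -96.7, 352.9]
tcp_rot: [-3.139, -0.001, 1.628]
ft_force: [-0.5, -0.3, 0.7]
opening: 1.001
grip_force: 0.0
```

```bash
cat > chk.py <<'E'
from h import *
import sys
s=pose(); i=camera_info("wrist"); im=read_camera("wrist"); cv2.imwrite("pics/"+sys.argv[1],im)
t=np.radians(3.33);Rv=np.array([[np.cos(t),-np.sin(t)],[np.sin(t),np.cos(t)]])
for u,w,p,q in hexes(im,i,zt=97,T=100): print((u/.64).round(0),w.round(1),"vise",(Rv.T@(w-[639.6,-54.8])).round(1),"flat normal",round(p-3.33,1),"q",round(q,2))
E
python3 chk.py w12.png
```

```text
t 51.35 pos [644.1 -96.7 352.9] rot [-1.7988e+02 -3.0000e-02  9.3300e+01] F [-0.5 -0.3  0.7] op 1.001 g 0.0
[391. 308.] [ 644.9 -143.9] vise [  0.2 -89.3] flat normal 0.6 q 0.78
[391. 239.] [640.7 -83.6] vise [ -0.5 -28.8] flat normal 0.6 q 0.6
[390. 167.] [637.3 -24.5] vise [-0.5 30.4] flat normal -1.4 q 0.77
[390.  88.] [633.5  35.4] vise [-0.9 90.4] flat normal 1.1 q 0.71
```

Call:
move_arm(
  commands=[
    [[-2.15, 0.65, -2], [0, 0, 7.5], 1],
    [[-2.15, 0.65, -2], [0, 0, 7.5], 1],
    [[-2.15, 0.65, -2], [0, 0, 7.5], 1],
    [[-2.15, 0.65, -2], [0, 0, 7.5], 1],
    [[-2.15, 0.65, -2], [0, 0, 7.5], 1],
    [[-2.15, 0.65, -2], [0, 0, 7.5], 1],
    [[-2.14, 0.66, -2], [0, 0, 7.5], 1],
    [[-2.14, 0.66, -2], [0, 0, 7.5], 1],
    [[0, 0, 0], [0, 0, 0], 1],
  ],
)

```text
t: 52.3
eef_pos: [469.3, -43.6, 191.8]
tcp_rot: [-3.14, -0.006, 2.679]
ft_force: [-0.5, 0.0, -0.0]
opening: 1.0
grip_force: 0.0
```

Call:
move_arm(
  commands=[
    [[0, 0, -4], [0, 0, 0], 1],
    [[0, 0, -4], [0, 0, 0], 1],
    [[0, 0, -4], [0, 0, 0], 1],
    [[0, 0, 0], [0, 0, 0], 0.1],
    [[0, 0, 0], [0, 0, 0], 0.1],
    [[0, 0, 0], [0, 0, 0], 0.1],
    [[0, 0, 0], [0, 0, 0], 0.1],
    [[0, 0, 0], [0, 0, 0], 0.1],
    [[0, 0, 0], [0, 0, 0], 0.1],
    [[0, 0, 0], [0, 0, 0], 0.1],
  ],
)

```text
t: 53.3
eef_pos: [472.8, -44.4, 74.9]
tcp_rot: [3.141, 0.001, 2.676]
ft_force: [0.1, 0.2, 0.5]
opening: 0.47
grip_force: 0.0
```

Call:
move_arm(
  commands=[
    [[0, 0, 0], [0, 0, 0], 0.1],
    [[0, 0, 0], [0, 0, 0], 0.1],
    [[0, 0, 0], [0, 0, 0], 0.1],
    [[0, 0, 0], [0, 0, 0], 0.1],
    [[0, 0, 0], [0, 0, 0], 0.1],
    [[0, 0, 0], [0, 0, 0], 0.1],
  ],
)

```text
t: 53.9
eef_pos: [472.6, -44.4, 74.4]
tcp_rot: [3.142, -0.0, 2.676]
ft_force: [-1.0, -0.6, 0.3]
opening: 0.225
grip_force: 30.0
```

Call:
move_arm(
  commands=[
    [[0.67, 1.13, 0], [0, 0, -7.52], 0.1],
    [[0.8, 1.03, 0], [0, 0, -7.52], 0.1],
    [[0.94, 0.92, 0], [0, 0, -7.52], 0.1],
    [[1.04, 0.79, 0], [0, 0, -7.52], 0.1],
    [[1.14, 0.64, 0], [0, 0, -7.52], 0.1],
    [[1.21, 0.49, 0], [0, 0, -7.52], 0.1],
    [[0, 0, 0], [0, 0, 0], 0.1],
  ],
)

```text
t: 54.6
eef_pos: [531.8, 5.8, 74.4]
tcp_rot: [3.141, 0.0, 1.885]
ft_force: [1.4, -2.1, 1.9]
opening: 0.226
grip_force: 30.0
```

Call:
move_arm(
  commands=[
    [[0.65, 0.2, 0], [0, 0, -3.76], 0.1],
    [[0.63, 0.14, 0], [0, 0, -3.76], 0.1],
    [[0.65, 0.1, 0], [0, 0, -3.76], 0.1],
    [[0.65, 0.05, 0], [0, 0, -3.76], 0.1],
    [[0, 0, 0], [0, 0, 0], 0.1],
    [[0, 0, 0], [0, 0, 0], 0.1],
  ],
)

```text
t: 55.2
eef_pos: [555.6, 10.1, 74.4]
tcp_rot: [-3.14, 0.0, 1.629]
ft_force: [-3.9, -3.8, 3.1]
opening: 0.228
grip_force: 30.0
```

Call:
move_arm(
  commands=[
    [[0.4, 0, 0], [0, 0, 0], 0.1],
    [[0, 0, 0], [0, 0, 0], 0.1],
    [[0, 0, 0], [0, 0, 0], 0.1],
  ],
)

```text
t: 55.5
eef_pos: [555.6, 10.3, 74.2]
tcp_rot: [-3.132, -0.001, 1.63]
ft_force: [-22.6, -5.2, 14.9]
opening: 0.227
grip_force: 30.0
```

Call:
move_arm(
  commands=[
    [[0.3, 0, 0], [0, 0, 0], 0.1],
    [[0, 0, 0], [0, 0, 0], 0.1],
    [[0, 0, 0], [0, 0, 0], 0.1],
  ],
)

```text
t: 55.8
eef_pos: [555.6, 10.3, 74.0]
tcp_rot: [-3.125, -0.001, 1.63]
ft_force: [-35.5, -7.7, 23.7]
opening: 0.228
grip_force: 30.0
```

Call:
move_arm(
  commands=[
    [[0.3, 0, 0], [0, 0, 0], 0.1],
    [[0, 0, 0], [0, 0, 0], 0.1],
    [[0, 0, 0], [0, 0, 0], 0.1],
  ],
)

```text
t: 56.1
eef_pos: [555.6, 10.4, 73.8]
tcp_rot: [-3.118, -0.002, 1.63]
ft_force: [-48.4, -7.8, 32.5]
opening: 0.23
grip_force: 30.0
```

Call:
move_arm(
  commands=[
    [[-0.8, 0, 0], [0, 0, 0], 0.1],
    [[0, 0, 0], [0, 0, 0], 0.1],
    [[0, 0, 0], [0, 0, 0], 0.8],
    [[0, 0, 0], [0, 0, 0], 0.8],
    [[0, 0, 0], [0, 0, 0], 0.8],
    [[0, 0, 0], [0, 0, 0], 0.8],
    [[0, 0, 0], [0, 0, 0], 0.8],
    [[0, 0, 0], [0, 0, 0], 0.8],
    [[0, 0, 0], [0, 0, 0], 0.8],
  ],
)

```text
t: 57.0
eef_pos: [558.5, 10.6, 74.4]
tcp_rot: [3.141, 0.0, 1.626]
ft_force: [0.1, -0.6, 1.0]
opening: 0.751
grip_force: 0.0
```

Call:
move_arm(
  commands=[
    [[0, 0, 4.5], [0, 0, 0], 0.8],
    [[0, 0, 4.5], [0, 0, 0], 0.8],
    [[0, 0, 4.5], [0, 0, 0], 0.8],
    [[2.05, -2.7, 3.5], [0, 0, 0], 0.8],
    [[2.05, -2.7, 3.5], [0, 0, 0], 0.8],
    [[2.05, -2.7, 3.5], [0, 0, 0], 0.8],
    [[2.05, -2.7, 3.5], [0, 0, 0], 0.8],
    [[0, 0, 0], [0, 0, 0], 0.8],
    [[0, 0, 0], [0, 0, 0], 0.8],
    [[0, 0, 0], [0, 0, 0], 0.8],
  ],
)

```text
t: 58.0
eef_pos: [639.8, -96.9, 348.2]
tcp_rot: [-3.14, -0.001, 1.626]
ft_force: [-0.2, -0.2, -0.2]
opening: 0.801
grip_force: 0.0
```

```bash
python3 chk.py w13.png; python3 - <<'E'
from h import *
a=read_camera("scene");w=cv2.imread("pics/w13.png")
cv2.imwrite("pics/fin.png",np.hstack([cv2.resize(a,(400,300),interpolation=cv2.INTER_AREA),cv2.resize(w[:256,100:380],(400,300),interpolation=cv2.INTER_CUBIC)]))
E
```

```text
t 58.0 pos [639.8 -96.9 348.2] rot [-1.7988e+02 -4.0000e-02  9.3170e+01] F [-0.2 -0.2 -0.2] op 0.801 g 0.0
[399. 310.] [ 647.1 -144.4] vise [  2.2 -89.9] flat normal -0.0 q 0.7
[399. 240.] [643.5 -83.6] vise [  2.2 -29. ] flat normal -0.1 q 0.55
[400. 167.] [640.7 -24.3] vise [ 2.9 30.4] flat normal -0.6 q 0.58
[399.  87.] [636.7  35.8] vise [ 2.3 90.7] flat normal -0.1 q 0.52
```

View pics/fin.png

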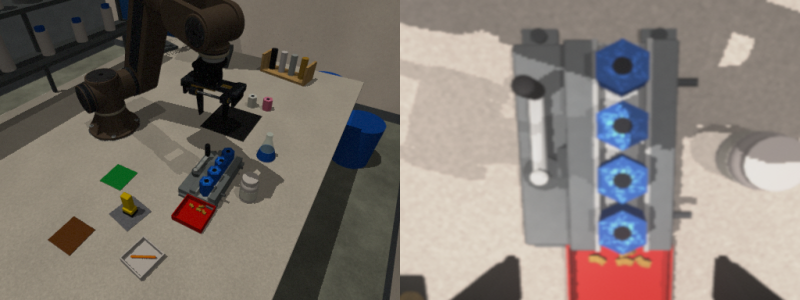

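The final view shows the four blanks clamped square against the fixed jaw and the lever parallel to the slot. The chips are in the pan and the scraper stands upright on its grey pad at (128,205). Handing in.

```bash
python3 -c "
from cell import env
print(env.job_done())"
```

```text
the job is handed in; nothing more can be done
None
```

The job is handed in at about 58 s of the 210 s: the lever was opened, all four chips were pushed into the red pan, the four hex blanks are clamped square in the vise with the lever home, and the scraper is upright on its grey pad; one blank was found knocked askew in the slot and was straightened before clamping.

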